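Isolate the tray sealer and index its die turret

TASK

Make the tray sealer ready for a tool change: turn the red isolator lever on the sloping grey console anticlockwise from ON (up the slope, green dot) a quarter turn to OFF (sideways, white dot), fully home against its stop. Only then turn the die turret one station anticlockwise, seen from above, so that the blue die clicks into place at the yellow pointer. Leave the film roll and the bottle standing where they are.

Things in the scene. Friction and masses are not known exactly. Their poses are not given: they have to be found in the camera images.
- isolator: Fixed grey console, 260 wide, 165 deep, 160 high at the back, on a thin foot plate. Origin on the bench straight below the lever's hub; z up, +x to its high back, away from its user, +y to the user's left. Its panel slopes 35 deg: normal (-sin 35, 0, cos 35) in this frame; the hub is 100 above the bench. Two aluminium side plates (60 by 12, 350 high, at x = 22, y = +-165) carry a crossbeam.
- beam (a point): Middle of the underside of the aluminium crossbeam over the lever, 320 above the bench, 22 behind the hub (isolator x), axes as the isolator's. The beam is 24 in x, 320 long in y, 30 high. It keeps a gripper that points straight down off the lever: come in along the panel's normal, in front of and under the beam.
- lever_hub (a point): Centre of the lever's pivot on the panel's surface. Its axes turn with the lever: x points along the lever to its long end, z outward along the panel's normal (the pivot axis). The hub is a black disc 60 in diameter reaching 16 off the panel.
- lever_grip (a point): Grip point on the red lever, 70 from the pivot along the lever and 40 off the panel; same axes as lever_hub (close the fingers along its y). The lever is a straight bar 18 wide, 40 deep (from 15 to 55 off the panel), reaching from 21 behind the pivot to 95 in front of it.
- lever (a joint): Angle of the isolator lever: 0 is ON (pointing up the slope), 1.571 is OFF (pointing to the isolator's +y) and the end stop; it grows anticlockwise seen looking at the panel. A spring detent at either end must be overcome (about 0.95 N m with friction; 14 N at the grip point). The pivot is stiff: let go early, it stays up to 12 degrees short of the stop.
- turret_base: Fixed dark steel base of the turret, 170 in diameter, 30 high; origin on the bench on the turret's axis. The yellow pointer block (16 by 30, 45 high) stands 132 from the axis on its -x side.
- pointer (a point): Centre of the top of the yellow pointer block.
- turret_grip (a point): On the turret's axis, 110 above the bench, in the middle of the black grip bar (80 long along this point's x, 18 wide in y, from 84 to 126 above the bench); turns with the turret. The turret's plate is 216 in diameter; six dies (45 by 44, tops 73 above the bench) stand on it 60 deg apart with centres 78 from the axis.
- blue_die (a point): Centre of the top of the blue die, 78 from the axis; turns with the turret. The other five dies are bare steel.
- turret (a joint): Angle of the turret, growing anticlockwise seen from above. It rests in spring detents at 0 (start), 1.047 (blue die at the pointer) and 2.094 (one too far); let go near a detent it snaps in. About 0.35 N m turns it.
- film_roll: Loose white roll of film standing on end, 90 in diameter, 110 high, origin at the centre of its foot. A bystander.
- cleaner: Loose white bottle with a blue cap, 60 in diameter, 150 high, origin at the centre of its foot. A bystander.

How it is judged:
By the outcome, as a careful person would: the job done as asked, in the order asked, and still so for the second after the job is handed in, with the robot touching nothing.
It also fails if it takes over 48 s, if anything falls off the work surface, if the arm or the gripper's body presses on something with over 40 N, if the wrist force passes 120 N, or if a joint passes its speed limit or range.

ROBOT

A 6-joint arm with a two-finger parallel gripper is mounted at the origin on the work surface. World frame = base frame: x ahead of the robot, y to its left, z up, the work surface at z = 0. Lengths are in m, angles in rad, forces in N, time in s.
With the tool pointing down it reaches from about 0.25 to 0.725 m from the base axis. Payload 4 kg.
Tool frame: the origin (TCP) lies where the fingers leave the gripper's body, on its centre line; the fingertips stand 73 mm ahead of it and the grasp point (between the pads) lies 54 mm ahead of it; z points along the fingers, y is the direction in which the jaws open and shut (so a half turn about z gives the same grasp; the last joint's range is limited). The gripper opens to 85 mm and grips with 20 to 120 N. Pads are 22 mm wide; open, the fingers measure 114 mm over their backs; the gripper's body (76 mm by 85 mm) begins 54 mm behind the grasp point. The pads swing forward as they close: fully open they stand 13 mm farther back than shut.
Start: joints at [1.213, 0.241, 0.005, 1.335, 0, 1.571], TCP at [0.175, 0.468, 0.304] pointing down, gripper open.
Joint ranges: [-2.72, 2.72], [-1.05, 1.87], [-1.09, 1.28], [-1.99, 2.15], [-1.42, 1.44], [-3.14, 3.14]. Speed limits (rad/s): [2.79, 2.79, 3.14, 3.14, 3.14, 3.14].

INTERFACE

Orientations are given as a rotation vector (axis times angle).
In Python, from bench import state, capture, calibration, close_job gives the robot as it stands. The module is installed in compiled form; this text tells all that it offers.
- The arm moves only by the tool servo_tool, never from a script. Its argument "deltas" is a list of rows, each an object with "gripper": the gripper's target within -1 to 1 (shut at 1, half-way at 0, fully open at -1); "xyz": the shift along the tool's x, y, z in mm, a list of three; "turn": the turn about the tool's z in degrees. A call has 1 to 12 rows; each row shifts and turns the pose as measured when the row begins, along the tool's axes as they then stand; what a row does not reach is not made up. A row lasts 1/12 s, in which the tool goes at most 41.7 mm and 7.16 degrees, less where a joint would pass 70% of its speed; a pose out of reach is approached as far as the arm can. A call is refused whole if a number of a shift passes 41.7 or a number of a turn 7.16, either way. A call with a gripper value outside its range is refused whole. The fingers move at their own pace and stop on an object; "grip_force" is the grip in N (left out, the last holds). Time passes only in rows, so rows that do not move let the fingers close. It gives the time, the measured TCP pose, the force and the opening at its end, in the units of the state.
- state(): the state, without advancing time (a new reading comes with each control period).
- capture(name): name is "scene" or "top" or "wrist"; returns (picture, depth): 420x560x3 uint8, red, green, blue; 420x560 float32, m along the optical axis (not along the pixel's ray), 0 where there is no reading.
- calibration(name): a dict with "fovy" (degrees; the focal length in pixels is half the picture's height over the tangent of half this angle, whatever the lens; pixels are square), "cx", "cy" (the principal point, pixels), "dist" ([k1, k2, p1, p2, k3] as OpenCV has them; the pictures are not rectified), "R" (3x3) and "t" (3): a world point X has camera coordinates R X + t. Camera axes: x right, y down, z forward; pixel columns grow to the right and rows downward; lengths in m; the calibration is good to about 2 mm. A picture is of the moment at which its call begins: read the wrist's pose just before it. calibration takes no time and is no camera call; for the wrist camera it gives the pose at the moment of the call.
- close_job(): hands the job in, once; it reports no verdict.
The state is a dict: "time": time; "qpos": joint angles; "joint_vel": joint speeds; "joint_efforts": joint torques, N m; "eef_pos": TCP position; "ee_rot": TCP orientation; "force": force on the tool from outside, world axes, zero at the start; "ft_torque": the same for the moment, N m; "grip_width": finger opening in m.
Only numpy, scipy, OpenCV 4.12 (cv2) and the standard library are available. Lean on these libraries where they do the work, as an engineer would, in place of code of your own. Each camera call takes 0.05 s, during which the arm holds its last target.

## Working session

There is one attempt and no reset: what is moved stays moved. The work goes in short steps, Python scripts to look and compute and a tool call to move; the robot and the scene stay as the last step left them, time stands still between calls to the robot, and variables do not carry over. Pictures are saved under pics/ and viewed, and the job is handed in when it is done.

Besides the shell and the picture viewer there is one more tool, called by a JSON object that holds its "op" and its "data". servo_tool: Moves the arm, as the interface text tells. Its arguments: {"type":"object","properties":{"deltas":{"type":"array","items":{"type":"object","properties":{"gripper":{"type":"number"},"xyz":{"type":"array","items":{"type":"number"}},"turn":{"type":"number"}}}},"grip_force":{"type":"number"}},"required":["deltas"]}

```bash
mkdir -p pics
python3 - <<'E'
from bench import *
import cv2,numpy as np
print(state())
for n in("scene","top","wrist"):
    c=calibration(n);print(n,c)
    p,d=capture(n);cv2.imwrite(f"pics/{n}0.png",p[:,:,::-1]);np.savez(f"{n}0.npz",p=p,d=d,R=c["R"],t=c["t"])
E
```

```text
{'time': 0.0, 'qpos': array([1.21301189e+00, 2.41420291e-01, 3.69856442e-03, 1.33522691e+00,
       8.40845103e-06, 1.57080343e+00]), 'joint_vel': array([ 0.00074402, -0.00092684, -0.00196483,  0.00030652,  0.00078374,
        0.0009405 ]), 'joint_efforts': array([-9.04466178e-04, -3.72318184e+01,  2.52408868e+01,  1.68199110e-02,
       -1.35879832e-04, -3.91775956e-06]), 'eef_pos': array([0.17492309, 0.46787011, 0.30299937]), 'ee_rot': array([-0.55895473, -3.09106856,  0.00332413]), 'force': array([-0.59759015, -0.2802049 ,  0.00870953]), 'ft_torque': array([ 0.02085325, -0.01027467,  0.00488588]), 'grip_width': 0.0854293712578957}
scene {'fovy': 57.37127649944417, 'cx': 276.29525332850346, 'cy': 204.82193921433097, 'dist': array([-0.01160363,  0.        ,  0.        ,  0.        ,  0.        ]), 'R': array([[-0.72878115,  0.68466646,  0.01048193],
       [ 0.47548837,  0.5170219 , -0.7117578 ],
       [-0.49273608, -0.51373163, -0.70234676]]), 't': array([ 0.43835942, -0.05957747,  1.23216071])}
top {'fovy': 50.78595254781861, 'cx': 278.52665777186513, 'cy': 214.44673927854345, 'dist': array([-0.10798768,  0.        ,  0.        ,  0.        ,  0.        ]), 'R': array([[ 0.00227201, -0.99993585, -0.01109629],
       [-0.99531135, -0.00118825, -0.09671558],
       [ 0.09669619,  0.01126401, -0.9952502 ]]), 't': array([-0.10560421,  0.53360335,  1.26324647])}
wrist {'fovy': 67.17742394173858, 'cx': 279.1429951190107, 'cy': 210.36673951207717, 'dist': array([-0.0629494,  0.       ,  0.       ,  0.       ,  0.       ]), 'R': array([[ 0.3502988 ,  0.93663505, -0.00235009],
       [ 0.8942423 , -0.3336956 ,  0.29829173],
       [ 0.27860627, -0.10659279, -0.95447185]]), 't': array([-0.49650614, -0.03903238,  0.37906645])}
```

View pics/scene0.png

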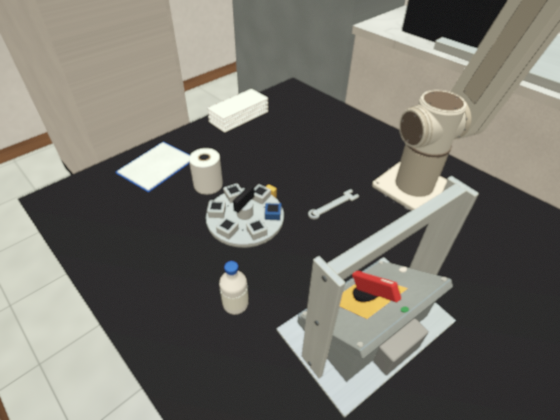

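View pics/top0.png

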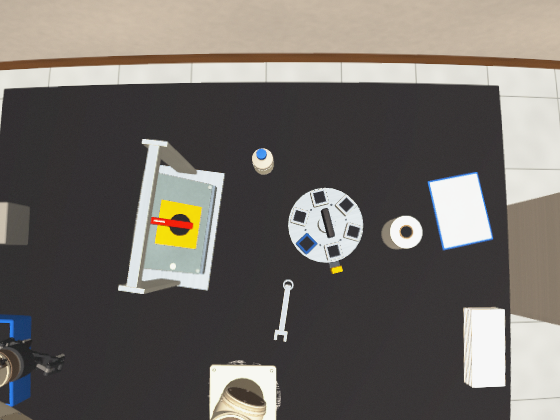

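View pics/wrist0.png

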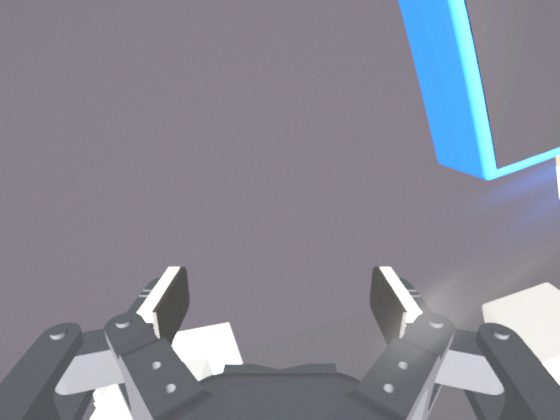

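```bash
cat > h.py <<'E'
import cv2,numpy as np
from bench import *
def cam(n,c=None):
    c=c or calibration(n); f=210/np.tan(np.radians(c["fovy"])/2)
    K=np.array([[f,0,c["cx"]],[0,f,c["cy"]],[0,0,1]]);return K,np.array(c["dist"]),c["R"],c["t"]
def rays(n,uv,c=None):
    K,D,R,t=cam(n,c);q=cv2.undistortPoints(np.array(uv,float).reshape(-1,1,2),K,D)[:,0]
    return -R.T@t,np.c_[q,np.ones(len(q))]@R   # origin, dirs with z=1
def plane(n,uv,p0,nn,c=None):
    o,d=rays(n,uv,c);return o+d*(((p0-o)@nn)/(d@nn))[:,None]
def cloud(n,d,m,c=None):
    v,u=np.nonzero(m&(d>0));o,r=rays(n,np.c_[u,v],c);return o+r*d[v,u][:,None],np.c_[u,v]
E
python3 - <<'E'
from h import *
for n in("top","scene"):
    z=np.load(n+"0.npz");p,d=z["p"],z["d"];h=cv2.cvtColor(p,cv2.COLOR_RGB2HSV);H,S,V=h[...,0],h[...,1],h[...,2]
    X,uv=cloud(n,d,np.ones_like(d,bool));XX=np.zeros(d.shape+(3,));XX[uv[:,1],uv[:,0]]=X
    Z=XX[...,2]
    print(n,"bench z",np.median(Z[(V<60)]))
    for nm,m in dict(red=((H<8)|(H>172))&(S>150)&(V>90),yel=(H>18)&(H<32)&(S>150)&(V>100),blue=(H>100)&(H<125)&(S>120)&(V>50),green=(H>45)&(H<80)&(S>100)&(V>60)).items():
        k,l,st,ce=cv2.connectedComponentsWithStats(m.astype(np.uint8))
        for i in range(1,k):
            if st[i,4]>12:
                q=XX[l==i];q=q[np.abs(q).sum(1)>0]
                if len(q):print(nm,st[i],ce[i].round(1),np.median(q,0).round(4),q.min(0).round(3),q.max(0).round(3))
    # plane of panel via yellow
    q=XX[(H>18)&(H<32)&(S>150)&(Z>.06)&(XX[...,1]>.1)]
    if len(q)>50:
        c=np.median(q,0);w=np.linalg.svd(q-c)[2][2];w*=np.sign(w[2]);print("panel n",w,c,len(q),"tilt",np.degrees(np.arccos(w[2])),"yaw(x iso)",np.degrees(np.arctan2(-w[1],-w[0])))
E
```

```text
top bench z -0.0006513659480118505
red [150 217  43  12 263] [172.3 222.8] [0.4974 0.1687 0.1638] [0.486 0.126 0.103] [0.512 0.223 0.2  ]
yel [ 155  200   47   49 1327] [178.1 224.4] [0.4917 0.1715 0.1038] [0.434 0.115 0.062] [0.563 0.225 0.156]
yel [331 265  12   9  76] [336.4 269.4] [ 0.3762 -0.2709  0.0431] [ 0.364 -0.292 -0.005] [ 0.387 -0.255  0.052]
blue [257 149   9  10  79] [261.1 153.7] [ 0.6843 -0.0589  0.1496] [ 0.672 -0.07   0.138] [ 0.699 -0.048  0.154]
blue [427 172  66  78 373] [457.9 210.2] [ 0.5506 -0.6372  0.0008] [ 0.433 -0.753 -0.007] [ 0.668 -0.553  0.01 ]
blue [296 233  21  21 129] [306.2 243.3] [ 0.4466 -0.1821  0.0718] [ 0.421 -0.21   0.067] [ 0.477 -0.154  0.078]
blue [  0 314  31  27 601] [ 17.5 325.8] [0.2059 0.6505 0.0611] [0.157 0.505 0.   ] [0.229 0.751 0.297]
blue [  6 373  25  34 537] [ 19.3 390.1] [0.0147 0.6497 0.0631] [-0.052  0.443 -0.008] [0.147 0.706 0.383]
panel n [-0.0656799  -0.57781747  0.81351897] [0.49182865 0.17154185 0.10377306] 1322 tilt 35.55881670675881 yaw(x iso) 83.51508346240223
scene bench z 0.0002717562274934249
red [352 271  48  31 761] [375.7 286.1] [0.5049 0.1867 0.1597] [ 0.413  0.084 -0.001] [0.512 0.24  0.199]
yel [272 190   4   6  17] [273.8 192.4] [ 0.3743 -0.2542  0.0335] [ 0.366 -0.258  0.018] [ 0.379 -0.252  0.042]
yel [352 291  29  12  41] [362.8 298.7] [0.5177 0.1765 0.1076] [0.494 0.139 0.079] [0.527 0.2   0.122]
blue [116 172  55  20  65] [142.8 182.6] [ 0.6419 -0.5705  0.0009] [ 0.545 -0.703 -0.003] [ 0.668 -0.546  0.006]
blue [266 203  16  16 127] [272.6 212.8] [ 0.4593 -0.1685  0.0711] [ 0.418 -0.201  0.053] [ 0.475 -0.152  0.076]
blue [224 260  15  14 160] [230.8 266.7] [ 0.6842 -0.0546  0.1496] [ 0.606 -0.168 -0.001] [ 0.698 -0.041  0.153]
green [401 307   7   5  24] [404.3 309.1] [0.5089 0.2585 0.163 ] [0.503 0.253 0.158] [0.515 0.263 0.166]
```

Run:
```python
import cv2
a=cv2.imread("pics/top0.png");cv2.imwrite("pics/topA.png",cv2.resize(a[120:310,105:245],None,fx=4,fy=3.1*4/3.1*0.75,interpolation=cv2.INTER_CUBIC))
cv2.imwrite("pics/topB.png",cv2.resize(a[175:285,240:440],None,fx=4,fy=4,interpolation=cv2.INTER_CUBIC))
a=cv2.imread("pics/scene0.png");cv2.imwrite("pics/scA.png",cv2.resize(a[230:400,270:470],None,fx=3.5,fy=3.5,interpolation=cv2.INTER_CUBIC))
```

```text
(no output)
```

View pics/topA.png

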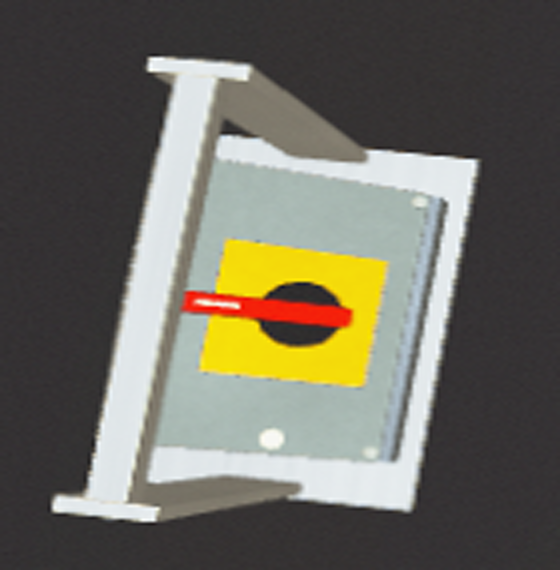

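View pics/topB.png

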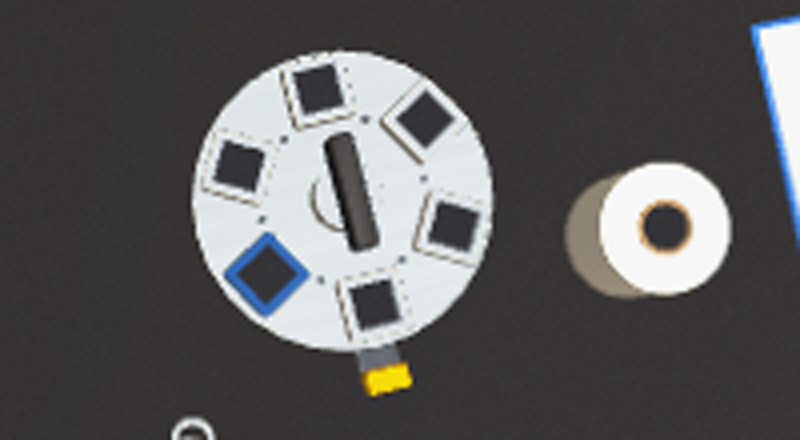

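View pics/scA.png

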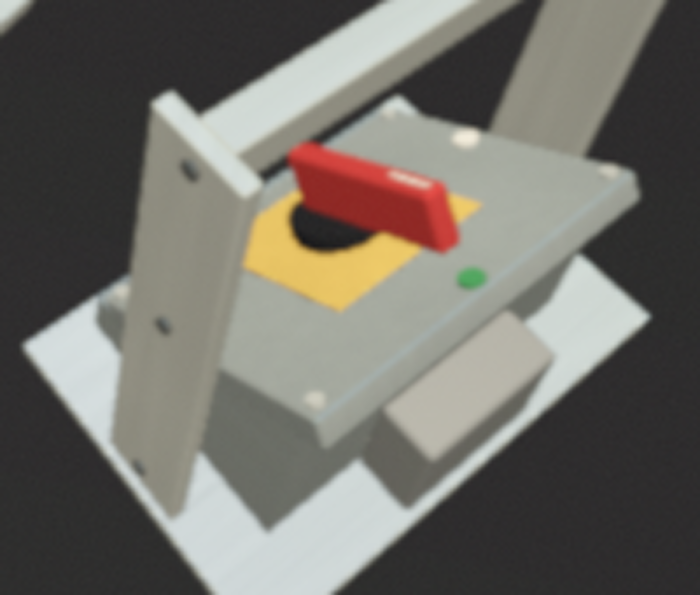

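```bash
cat > m.py <<'E'
from h import *
n="top";z=np.load("top0.npz");p,d=z["p"],z["d"];h=cv2.cvtColor(p,cv2.COLOR_RGB2HSV);H,S,V=h[...,0],h[...,1],h[...,2]
yel=(H>18)&(H<32)&(S>150)&(V>100);yel[:,230:]=0
red=((H<8)|(H>172))&(S>150)&(V>90)
def U(m):v,u=np.nonzero(m);return np.c_[u,v].astype(float)
# depth-based panel plane with tilt 35 fixed; yaw candidates
X,_=cloud(n,d,yel);c=np.median(X,0)
for yaw in(82,83.5,85):
    y=np.radians(yaw);ex=np.array([np.cos(y),np.sin(y),0]);ey=np.array([-ex[1],ex[0],0]);ez=np.array([0,0,1.])
    s,k=np.sin(np.radians(35)),np.cos(np.radians(35));N=-s*ex+k*ez;ux=k*ex+s*ez
    off=np.median(X@N)  # panel plane offset
    P=plane(n,U(yel),N*off,N);q=np.c_[P@ux,P@ey]
    r=cv2.minAreaRect(((q)*1000).astype(np.float32));ctr=ux*r[0][0]/1e3+ey*r[0][1]/1e3+N*off
    print(yaw,"yellow rect",r[1],r[2],"ctr",ctr.round(4),"exp z .1")
    T=N*(off+.055);P=plane(n,U(red),T,N);a,b=P@ux*1000,P@ey*1000
    print(" red a",a.min(),a.max(),"b",b.min(),b.max(),"slope deg",np.degrees(np.polyfit(a,b,1)[0]), "hub est a",a.min()+21, "mid b",(np.percentile(b,3)+np.percentile(b,97))/2,"yellow",r[0])
    # black disc top at 16
    m=(V<60);m2=np.zeros_like(m);m2[205:245,160:200]=m[205:245,160:200]
    P=plane(n,U(m2),N*(off+.016),N);a,b=P@ux*1000,P@ey*1000;print(" disc a",a.min(),a.max(),"b",b.min(),b.max())
# beam top edges: depth mask z~.35
X,uv=cloud(n,d,np.ones_like(d,bool));k=(abs(X[:,2]-.35)<.012)&(X[:,1]>.1)&(X[:,1]<.32)&(X[:,0]>.25)
P=plane(n,uv[k],np.array([0,0,.35]),np.array([0,0,1.]));r=cv2.minAreaRect((P[:,:2]*1000).astype(np.float32));print("beam",r)
# turret
k=(abs(X[:,2]-.126)<.012)&(np.hypot(X[:,0]-.49,X[:,1]+.23)<.07)
P=plane(n,uv[k],np.array([0,0,.126]),np.array([0,0,1.]));r=cv2.minAreaRect((P[:,:2]*1000).astype(np.float32));print("bar",r,k.sum())
k=(X[:,2]>.025)&(X[:,2]<.085)&(np.hypot(X[:,0]-.49,X[:,1]+.23)<.12)
zz=X[k,2];print(np.histogram(zz,bins=12))
def med(m,hgt):
    P=plane(n,U(m),np.array([0,0,hgt]),np.array([0,0,1.]))
    return P
E
python3 m.py
```

```text
82 yellow rect (119.38626098632812, 119.39110565185547) 0.34705302119255066 ctr [0.499  0.1704 0.1013] exp z .1
 red a 236.63060293238615 350.7570473420694 b -479.45460231029574 -459.4640727979055 slope deg 1.4380978286163988 hub est a 257.6306029323862 mid b -469.27284440638334 yellow (253.18995666503906, -470.43212890625)
 disc a 232.05808794760003 281.7440846408485 b -498.41499218468164 -442.9499595426571
83.5 yellow rect (119.71074676513672, 119.37814331054688) 88.9063491821289 ctr [0.4991 0.1704 0.1014] exp z .1
 red a 226.3868507572205 340.83035667324697 b -485.02682200965 -465.70557780469005 slope deg 0.2518999530698539 hub est a 247.3868507572205 mid b -475.1177806921114 yellow (243.10914611816406, -476.6147766113281)
 disc a 222.26946372946742 271.9171209735068 b -504.3425922046155 -448.90338180522934
85 yellow rect (119.92092895507812, 119.71468353271484) 87.59583282470703 ctr [0.4992 0.1704 0.1013] exp z .1
 red a 216.0123350686617 330.716190055432 b -490.4113517956092 -470.78220770695555 slope deg -0.9348035529951696 hub est a 237.0123350686617 mid b -480.7537993175614 yellow (232.7959442138672, -482.4352111816406)
 disc a 212.33765606374521 261.9215728096715 b -509.93651304599217 -454.54582595153323
beam ((499.8853454589844, 190.24935913085938), (62.85919189453125, 343.2200012207031), 82.56008911132812)
bar ((503.1299743652344, -237.83819580078125), (79.32457733154297, 18.902679443359375), 14.526154518127441) 204
(array([   2,    3,  218, 1539,  706,   41,   23,   22,  325,  983,  208,
         49]), array([0.02618658, 0.03108664, 0.0359867 , 0.04088675, 0.04578681,
       0.05068687, 0.05558692, 0.06048698, 0.06538704, 0.07028709,
       0.07518715, 0.08008721, 0.08498726]))
```

```bash
cat >> h.py <<'E'
from scipy.spatial.transform import Rotation as Ro
np.set_printoptions(precision=4,suppress=True)
HUB=np.array([.5005,.1715,.1]);YAW=np.radians(82.7)
ex=np.array([np.cos(YAW),np.sin(YAW),0]);ey=np.array([-ex[1],ex[0],0]);ez=np.array([0,0,1.])
N=-np.sin(np.radians(35))*ex+np.cos(np.radians(35))*ez;ux=np.cos(np.radians(35))*ex+np.sin(np.radians(35))*ez
def pose():
    s=state();return s,s["eef_pos"],Ro.from_rotvec(s["ee_rot"]).as_matrix()
def st():
    s,p,R=pose();print("t",round(s["time"],2),"p",p,"tz",R[:,2],"q",s["qpos"],"F",s["force"],"M",s["ft_torque"],"w",s["grip_width"]);print("Rtool\n",R);return s,p,R
E
python3 - <<'E'
from h import *
s,p,R=st()
c=calibration("wrist");o=-c["R"].T@c["t"];print("cam in tool",R.T@(o-p),"axis",R.T@c["R"][2])
# scene check of red lever & green dot by ray onto panel: hub estimate check
for n,uv in(("scene",[404.3,309.1]),):
    print("green on panel iso", [(plane(n,[uv],HUB,N)[0]-HUB)@v*1000 for v in(ux,ey,N)])
print("white top",[(plane("top",[[105+272/4,120+438/3]],HUB,N)[0]-HUB)@v*1000 for v in(ux,ey)])
z=np.load("scene0.npz");p,d=z["p"],z["d"];h=cv2.cvtColor(p,cv2.COLOR_RGB2HSV);m=((h[...,0]<8)|(h[...,0]>172))&(h[...,1]>150)&(h[...,2]>90)
v,u=np.nonzero(m)
for k in("top","mid"):
    P=plane("scene",np.c_[u,v],HUB+N*.055,N)-HUB;print(np.percentile(P@ux*1000,[0,2,50,98,100]),np.percentile(P@ey*1000,[0,2,50,98,100]));break
X,_=cloud("scene",d,cv2.erode(m.astype(np.uint8),np.ones((3,3)))>0);X=X-HUB
print(np.percentile(X@ux*1000,[2,50,98]),np.percentile(X@ey*1000,[2,50,98]),np.percentile(X@N*1000,[2,50,98]))
E
```

```text
t 0.15 p [0.175  0.468  0.3032] tz [-0.0006 -0.0015 -1.    ] q [ 1.213   0.2413  0.004   1.3352 -0.      1.5708] F [0.0638 0.1037 0.2547] M [-0.0187 -0.0127  0.017 ] w 0.08507376522140671
Rtool
 [[-0.9367  0.3502 -0.0006]
 [ 0.3502  0.9367 -0.0015]
 [-0.     -0.0016 -1.    ]]
cam in tool [ 0.0758 -0.0023 -0.0692] axis [-0.2983 -0.0005  0.9545]
green on panel iso [np.float64(105.13623125450599), np.float64(3.951442852392989), np.float64(-2.4282610258467346e-14)]
white top [np.float64(-3.1462435303699783), np.float64(116.91411479779975)]
[-13.1299  -5.5463  69.7455 133.6719 140.1139] [-43.7057 -41.5347 -18.8473   5.3842   9.1614]
[-7.4057 47.0763 96.7218] [-5.5917 -3.2163  4.7778] [20.3218 39.231  54.5381]
```

{"op": "servo_tool", "data": {"deltas": [{"xyz": [17, 20, 0], "turn": 0}, {"xyz": [20, 25, 0]}, {"xyz": [20, 25, 0]}, {"xyz": [20, 25, 0]}, {"xyz": [20, 25, 0]}, {"xyz": [20, 25, 0]}, {"xyz": [20, 25, 0]}, {"xyz": [15, 25, 0]}, {"xyz": [10, 25, 0]}, {"xyz": [5, 25, 0]}]}}

```text
invalid input
```

```bash
python3 -c "
from h import *
st()"
```

```text
t 0.15 p [0.175  0.468  0.3032] tz [-0.0006 -0.0015 -1.    ] q [ 1.213   0.2413  0.004   1.3352 -0.      1.5708] F [0.0638 0.1037 0.2547] M [-0.0187 -0.0127  0.017 ] w 0.08507376522140671
Rtool
 [[-0.9367  0.3502 -0.0006]
 [ 0.3502  0.9367 -0.0015]
 [-0.     -0.0016 -1.    ]]
```

Each row needs every field.

{"op": "servo_tool", "data": {"deltas": [{"xyz": [17, 20, 0], "turn": 0, "gripper": -1}, {"xyz": [20, 25, 0], "turn": 0, "gripper": -1}, {"xyz": [20, 25, 0], "turn": 0, "gripper": -1}, {"xyz": [20, 25, 0], "turn": 0, "gripper": -1}, {"xyz": [20, 25, 0], "turn": 0, "gripper": -1}, {"xyz": [20, 25, 0], "turn": 0, "gripper": -1}, {"xyz": [20, 25, 0], "turn": 0, "gripper": -1}, {"xyz": [15, 25, 0], "turn": 0, "gripper": -1}, {"xyz": [10, 25, 0], "turn": 0, "gripper": -1}, {"xyz": [5, 25, 0], "turn": 0, "gripper": -1}], "grip_force": 40}}

```text
time: 0.98
eef_pos: [0.1001, 0.759, 0.2976]
ee_rot: [-0.564, -3.09, 0.018]
force: [0.6, 1.7, 1.3]
grip_width: 0.0855
```

```bash
python3 -c "
from h import *
st()"
```

```text
t 0.98 p [0.1001 0.759  0.2976] tz [-0.002  -0.0111 -0.9999] q [1.4395 0.9009 1.0936 1.7748 0.0006 1.8008] F [0.58   1.6749 1.3115] M [0.1956 0.0048 0.0145] w 0.08545647105756732
Rtool
 [[-0.9354  0.3535 -0.002 ]
 [ 0.3535  0.9354 -0.0111]
 [-0.002  -0.0111 -0.9999]]
```

{"op": "servo_tool", "data": {"deltas": [{"xyz": [0, 30, 0], "turn": 0, "gripper": -1}, {"xyz": [0, 30, 0], "turn": 0, "gripper": -1}, {"xyz": [0, 30, 0], "turn": 0, "gripper": -1}, {"xyz": [0, 30, 0], "turn": 0, "gripper": -1}]}}

```text
time: 1.32
eef_pos: [0.1284, 0.804, 0.2444]
ee_rot: [-0.556, -3.091, -0.023]
force: [0.1, -0.4, -0.4]
grip_width: 0.0855
```

```bash
python3 -c "
from h import *
st()"
```

```text
t 1.32 p [0.1284 0.804  0.2444] tz [ 0.0013  0.0145 -0.9999] q [1.4122 1.0541 1.2716 1.7737 0.001  1.768 ] F [ 0.1184 -0.3744 -0.3924] M [-0.026   0.0364 -0.006 ] w 0.08545350670117102
Rtool
 [[-0.9374  0.3484  0.0013]
 [ 0.3484  0.9373  0.0145]
 [ 0.0039  0.0141 -0.9999]]
```

{"op": "servo_tool", "data": {"deltas": [{"xyz": [0, 30, -25], "turn": 0, "gripper": -1}, {"xyz": [0, 30, -25], "turn": 0, "gripper": -1}, {"xyz": [0, 30, -25], "turn": 0, "gripper": -1}, {"xyz": [0, 30, -25], "turn": 0, "gripper": -1}]}}

```text
time: 1.65
eef_pos: [0.1528, 0.8095, 0.2957]
ee_rot: [-0.555, -3.086, -0.173]
force: [-0.4, -0.3, 0.2]
grip_width: 0.0855
```

```bash
python3 -c "
from h import *
st()"
```

```text
t 1.65 p [0.1528 0.8095 0.2957] tz [ 0.0182  0.1083 -0.994 ] q [1.3836 0.9941 1.2754 1.7421 0.0023 1.7394] F [-0.4225 -0.265   0.2024] M [-0.1531  0.0081  0.0217] w 0.08547797357407767
Rtool
 [[-0.9376  0.3473  0.0182]
 [ 0.3472  0.9315  0.1083]
 [ 0.0206  0.1078 -0.994 ]]
```

{"op": "servo_tool", "data": {"deltas": [{"xyz": [12, 28, -28], "turn": 0, "gripper": -1}, {"xyz": [12, 28, -28], "turn": 0, "gripper": -1}, {"xyz": [12, 28, -28], "turn": 0, "gripper": -1}, {"xyz": [12, 28, -28], "turn": 0, "gripper": -1}, {"xyz": [12, 28, -28], "turn": 0, "gripper": -1}, {"xyz": [12, 28, -28], "turn": 0, "gripper": -1}]}}

```text
time: 2.15
eef_pos: [0.1176, 0.8075, 0.4294]
ee_rot: [-0.555, -3.05, -0.477]
force: [-0.3, 0.9, -0.1]
grip_width: 0.0852
```

```bash
python3 -c "
from h import *
st()"
```

```text
t 2.15 p [0.1176 0.8075 0.4294] tz [ 0.0487  0.297  -0.9536] q [ 1.4279  0.8345  1.2754  1.7062 -0.0059  1.7872] F [-0.2866  0.9209 -0.109 ] M [-0.2604  0.0733  0.0197] w 0.08522803552705063
Rtool
 [[-0.9373  0.3451  0.0487]
 [ 0.3435  0.891   0.297 ]
 [ 0.0591  0.2951 -0.9536]]
```

{"op": "servo_tool", "data": {"deltas": [{"xyz": [14, 32, -22], "turn": 0, "gripper": -1}, {"xyz": [14, 32, -22], "turn": 0, "gripper": -1}, {"xyz": [14, 32, -22], "turn": 0, "gripper": -1}, {"xyz": [14, 32, -22], "turn": 0, "gripper": -1}, {"xyz": [14, 32, -22], "turn": 0, "gripper": -1}]}}

```text
time: 2.57
eef_pos: [0.0846, 0.8102, 0.5184]
ee_rot: [-0.54, -2.989, -0.733]
force: [-0.3, -0.2, -0.4]
grip_width: 0.0856
```

```bash
python3 -c "
from h import *
s,p,R=st();print('target tz',-N,'err deg',np.degrees(np.cross(R[:,2],-N)))"
```

```text
t 2.57 p [0.0846 0.8102 0.5184] tz [ 0.0653  0.4517 -0.8898] q [ 1.4727  0.7361  1.2752  1.6363 -0.0208  1.8254] F [-0.3343 -0.1577 -0.3815] M [-0.4371  0.0542  0.0266] w 0.08562460395543087
Rtool
 [[-0.9401  0.3347  0.0653]
 [ 0.3269  0.8301  0.4517]
 [ 0.097   0.446  -0.8898]]
target tz [ 0.0729  0.5689 -0.8192] err deg [ 7.8011 -0.6492  0.2432]
```

{"op": "servo_tool", "data": {"deltas": [{"xyz": [14, 34, -20], "turn": 0, "gripper": -1}, {"xyz": [14, 34, -20], "turn": 0, "gripper": -1}, {"xyz": [14, 34, -20], "turn": 0, "gripper": -1}, {"xyz": [14, 34, -20], "turn": 0, "gripper": -1}]}}

```text
time: 2.9
eef_pos: [0.063, 0.8099, 0.5817]
ee_rot: [-0.526, -2.927, -0.922]
force: [0.3, 0.7, 0.6]
grip_width: 0.0855
```

```bash
python3 -c "
from h import *
s,p,R=st();print('target tz',-N,'err deg',np.degrees(np.cross(R[:,2],-N)))"
```

```text
t 2.9 p [0.063  0.8099 0.5817] tz [ 0.0738  0.5612 -0.8244] q [ 1.5033  0.671   1.2743  1.5734 -0.0358  1.8477] F [0.337  0.6838 0.5963] M [-0.5135  0.0241 -0.0429] w 0.08547381560010849
Rtool
 [[-0.9426  0.3257  0.0738]
 [ 0.3093  0.7678  0.5612]
 [ 0.1261  0.5518 -0.8244]]
target tz [ 0.0729  0.5689 -0.8192] err deg [0.5362 0.0213 0.0625]
```

```bash
cat >> h.py <<'E'
def wrist(Rt,q1):
    M=np.array([[0,0,1],[1,0,0],[0,1,0.]]) # cols: tool x=Fy, y=Fz, z=Fx
    A=Ro.from_matrix(Ro.from_euler("z",-q1).as_matrix()@Rt@M.T)
    return A.as_euler("YZX")  # phi,q5,q6-pi/2
E
python3 - <<'E'
from h import *
s,p,R=pose();print("now",wrist(R,s["qpos"][0])+[0,0,np.pi/2],s["qpos"])
for th in(0,45,90):
  a=np.radians(th);l=np.cos(a)*ux+np.sin(a)*ey;m=-np.sin(a)*ux+np.cos(a)*ey
  T=HUB+.07*l+.094*N
  for sg in(1,-1):
    Rt=np.c_[sg*l,np.cross(-N,sg*l),-N]
    for q1 in(.2,.4): print(th,sg,T,q1,wrist(Rt,q1)+[0,0,np.pi/2])
G=HUB+.07*ux+.094*N
for h in(0,.1,.2,.3):print("pre",h,G+h*N)
print("delta tool now->pre .2",R.T@(G+.2*N-p)*1000)
Rt=np.c_[-ux,np.cross(-N,-ux),-N];print("turn needed",np.degrees((Ro.from_matrix(R).inv()*Ro.from_matrix(Rt)).as_rotvec()))
E
```

```text
now [ 0.9701 -0.0358  1.8477] [ 1.5033  0.671   1.2743  1.5734 -0.0358  1.8477]
0 1 [0.5009 0.1749 0.2172] 0.2 [1.3493 0.5741 1.9638]
0 1 [0.5009 0.1749 0.2172] 0.4 [1.232  0.5186 2.1889]
0 -1 [0.5009 0.1749 0.2172] 0.2 [ 1.3493  0.5741 -1.1778]
0 -1 [0.5009 0.1749 0.2172] 0.4 [ 1.232   0.5186 -0.9527]
45 1 [0.4497 0.1645 0.2054] 0.2 [1.3493 0.5741 1.1784]
45 1 [0.4497 0.1645 0.2054] 0.4 [1.232  0.5186 1.4035]
45 -1 [0.4497 0.1645 0.2054] 0.2 [1.3493 0.5741 4.32  ]
45 -1 [0.4497 0.1645 0.2054] 0.4 [1.232  0.5186 4.5451]
90 1 [0.4242 0.1269 0.177 ] 0.2 [1.3493 0.5741 0.393 ]
90 1 [0.4242 0.1269 0.177 ] 0.4 [1.232  0.5186 0.6181]
90 -1 [0.4242 0.1269 0.177 ] 0.2 [1.3493 0.5741 3.5346]
90 -1 [0.4242 0.1269 0.177 ] 0.4 [1.232  0.5186 3.7597]
pre 0 [0.5009 0.1749 0.2172]
pre 0.1 [0.4936 0.118  0.2991]
pre 0.2 [0.4864 0.0611 0.381 ]
pre 0.3 [0.4791 0.0042 0.4629]
delta tool now->pre .2 [-655.8858 -547.7371 -223.4236]
turn needed [  -0.5537   -0.2803 -103.0334]
```

{"op": "servo_tool", "data": {"deltas": [{"xyz": [-13, -10, -6], "turn": 0, "gripper": -1}, {"xyz": [-25, -21, -12], "turn": 0, "gripper": -1}, {"xyz": [-25, -21, -12], "turn": 0, "gripper": -1}, {"xyz": [-25, -21, -12], "turn": 0, "gripper": -1}, {"xyz": [-25, -21, -12], "turn": 0, "gripper": -1}, {"xyz": [-25, -21, -12], "turn": 0, "gripper": -1}, {"xyz": [-25, -21, -12], "turn": 0, "gripper": -1}, {"xyz": [-25, -21, -12], "turn": 0, "gripper": -1}, {"xyz": [-25, -21, -12], "turn": 0, "gripper": -1}, {"xyz": [-25, -21, -12], "turn": 0, "gripper": -1}, {"xyz": [-25, -21, -12], "turn": 0, "gripper": -1}]}}

```text
time: 3.82
eef_pos: [0.2272, 0.4852, 0.5286]
ee_rot: [-0.505, -2.917, -0.958]
force: [1.3, -0.8, 0.1]
grip_width: 0.0854
```

```bash
cat >> h.py <<'E'
G=HUB+.07*ux+.094*N
def rep(T=G+.3*N,sg=-1,th=0):
    s,p,R=st();a=np.radians(th);l=np.cos(a)*ux+np.sin(a)*ey
    print('tz err',np.degrees(np.cross(R[:,2],-N)),"delta tool",R.T@(T-p)*1000)
    Rt=np.c_[sg*l,np.cross(-N,sg*l),-N];print("turn needed",np.degrees((Ro.from_matrix(R).inv()*Ro.from_matrix(Rt)).as_rotvec()))
    print("tcp in panel frame (ux,ey,N) mm",[round(float((p-HUB)@v*1000),1) for v in(ux,ey,N)])
E
python3 -c "
from h import *
rep()"
```

```text
t 3.82 p [0.2272 0.4852 0.5286] tz [ 0.0717  0.5821 -0.8099] q [ 1.03   -0.0659  0.0861  1.1383  0.2405  1.4453] F [ 1.3031 -0.7873  0.1398] M [-0.5506  0.0293 -0.0182] w 0.08540991054434277
Rtool
 [[-0.9469  0.3133  0.0717]
 [ 0.2948  0.7578  0.5821]
 [ 0.128   0.5724 -0.8099]]
tz err [-0.9182 -0.0161 -0.0928] delta tool [-388.6934 -323.1668 -208.7417]
turn needed [   0.9283    0.5084 -102.3813]
tcp in panel frame (ux,ey,N) mm [472.3, 310.9, 192.5]
```

{"op": "servo_tool", "data": {"deltas": [{"xyz": [-25, -21, -14], "turn": 0, "gripper": -1}, {"xyz": [-28, -23, -15], "turn": 0, "gripper": -1}, {"xyz": [-28, -23, -15], "turn": 0, "gripper": -1}, {"xyz": [-28, -23, -15], "turn": 0, "gripper": -1}, {"xyz": [-28, -23, -15], "turn": 0, "gripper": -1}, {"xyz": [-28, -23, -15], "turn": 0, "gripper": -1}, {"xyz": [-28, -23, -15], "turn": 0, "gripper": -1}, {"xyz": [-28, -23, -15], "turn": 0, "gripper": -1}, {"xyz": [-28, -23, -15], "turn": 0, "gripper": -1}, {"xyz": [-28, -23, -15], "turn": 0, "gripper": -1}, {"xyz": [-28, -23, -15], "turn": 0, "gripper": -1}, {"xyz": [-28, -23, -15], "turn": 0, "gripper": -1}]}}

```text
time: 4.82
eef_pos: [0.447, 0.0537, 0.4797]
ee_rot: [-0.492, -2.938, -0.99]
force: [1.4, 1.1, -0.3]
grip_width: 0.0852
```

```bash
python3 -c "
from h import *
rep()"
```

```text
t 4.82 p [0.447  0.0537 0.4797] tz [ 0.0965  0.5906 -0.8012] q [-0.1923  0.0914  0.1584  1.6604  0.6412  0.1317] F [ 1.4109  1.06   -0.2792] M [-0.5391 -0.0138 -0.0068] w 0.0851694774421567
Rtool
 [[-0.951   0.2939  0.0965]
 [ 0.2924  0.7521  0.5906]
 [ 0.101   0.5899 -0.8012]]
tz err [-1.6045  1.1832  0.679 ] delta tool [-46.637  -37.7118 -12.6198]
turn needed [   0.6822    2.3096 -101.3061]
tcp in panel frame (ux,ey,N) mm [116.5, 38.1, 382.0]
```

{"op": "servo_tool", "data": {"deltas": [{"xyz": [0, 0, 0], "turn": -4, "gripper": -1}, {"xyz": [0, 0, 0], "turn": -7, "gripper": -1}, {"xyz": [0, 0, 0], "turn": -7, "gripper": -1}, {"xyz": [0, 0, 0], "turn": -7, "gripper": -1}, {"xyz": [0, 0, 0], "turn": -7, "gripper": -1}, {"xyz": [0, 0, 0], "turn": -7, "gripper": -1}, {"xyz": [0, 0, 0], "turn": -7, "gripper": -1}, {"xyz": [0, 0, 0], "turn": -7, "gripper": -1}, {"xyz": [0, 0, 0], "turn": -7, "gripper": -1}, {"xyz": [0, 0, 0], "turn": -7, "gripper": -1}, {"xyz": [0, 0, 0], "turn": -7, "gripper": -1}, {"xyz": [0, 0, 0], "turn": -7, "gripper": -1}]}}

```text
time: 5.82
eef_pos: [0.4543, 0.0417, 0.4762]
ee_rot: [-1.384, 2.25, 0.636]
force: [-0.5, 0.1, -0.1]
grip_width: 0.0854
```

```bash
python3 -c "
from h import *
rep()"
```

```text
t 5.82 p [0.4543 0.0417 0.4762] tz [ 0.1126  0.5802 -0.8067] q [-0.2121  0.1005  0.1628  1.6481  0.6322 -1.3199] F [-0.4769  0.1388 -0.0582] M [-0.5609  0.107   0.0327] w 0.08539549134022972
Rtool
 [[-0.4156 -0.9025  0.1126]
 [-0.7099  0.3993  0.5802]
 [-0.5686  0.1612 -0.8067]]
tz err [-0.9367  1.9154  1.2469] delta tool [ 23.9014 -39.4766  -8.2334]
turn needed [ -1.9624   1.5195 -18.8197]
tcp in panel frame (ux,ey,N) mm [105.5, 29.3, 385.4]
```

{"op": "servo_tool", "data": {"deltas": [{"xyz": [8, -10, 0], "turn": -6, "gripper": -1}, {"xyz": [8, -10, 0], "turn": -6, "gripper": -1}, {"xyz": [6, -10, 10], "turn": -5, "gripper": -1}, {"xyz": [0, 0, 10], "turn": -2, "gripper": -1}, {"xyz": [0, 0, 0], "turn": 0, "gripper": -1}]}}

```text
time: 6.23
eef_pos: [0.4792, 0.0264, 0.4458]
ee_rot: [-1.726, 1.931, 0.499]
force: [-0.5, 1.0, -0.5]
grip_width: 0.0854
```

```bash
python3 -c "
from h import *
rep()
c=calibration('wrist');p,d=capture('wrist');cv2.imwrite('pics/w1.png',p[:,:,::-1]);np.savez('w1.npz',p=p,d=d,**{k:c[k] for k in c})
"
```

```text
t 6.23 p [0.4792 0.0264 0.4458] tz [ 0.1212  0.5758 -0.8085] q [-0.232   0.1505  0.1439  1.582   0.6289 -1.697 ] F [-0.4554  0.9666 -0.5353] M [-0.5408  0.1505 -0.0125] w 0.0853836102272741
Rtool
 [[-0.0721 -0.99    0.1212]
 [-0.8073  0.1293  0.5758]
 [-0.5858 -0.0563 -0.8085]]
tz err [-0.6712  2.3109  1.5453] delta tool [  7.8577  -3.7273 -26.638 ]
turn needed [-2.7098  0.9184  1.7586]
tcp in panel frame (ux,ey,N) mm [78.2, 2.7, 367.3]
```

View pics/w1.png

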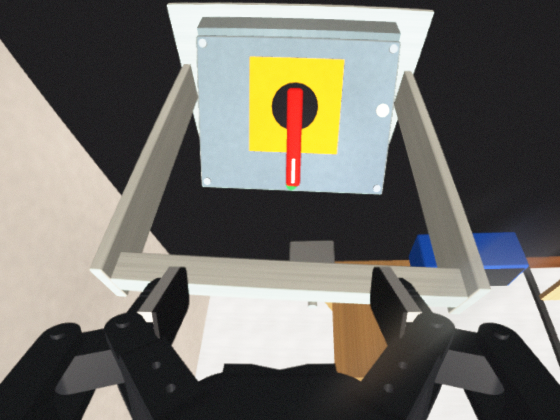

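```bash
cat > w.py <<'E'
import sys
from h import *
z=np.load(sys.argv[1]);p,d=z["p"],z["d"];c={k:z[k] for k in("fovy","cx","cy","dist","R","t")};c["fovy"]=float(c["fovy"])
h=cv2.cvtColor(p,cv2.COLOR_RGB2HSV);H,S,V=h[...,0],h[...,1],h[...,2]
yel=(H>18)&(H<34)&(S>150)&(V>100);red=((H<8)|(H>172))&(S>150)&(V>90)
for m in(yel,red):m[240:]=0
def U(m):v,u=np.nonzero(m);return np.c_[u,v].astype(float)
P=plane("wrist",U(yel),HUB,N,c)-HUB;q=np.c_[P@ux,P@ey]*1000
print("yellow",cv2.minAreaRect(q.astype(np.float32)))
P=plane("wrist",U(red),HUB+.055*N,N,c)-HUB;q=np.c_[P@ux,P@ey]*1000
print("red",cv2.minAreaRect(q.astype(np.float32)),q.min(0),q.max(0))
print("screws/white",[((plane("wrist",[u],HUB,N,c)[0]-HUB)@np.c_[ux,ey]*1000).round(1) for u in([202,43],[395,48],[206,183],[377,188],[383,110])])
X,_=cloud("wrist",d,yel,c);w=np.linalg.svd(X-X.mean(0),full_matrices=False)[2][2];w*=np.sign(w[2]);print("n",w,N,"off",np.median((X-HUB)@N*1000),np.degrees(np.arccos(w[2])),np.degrees(np.arctan2(-w[1],-w[0])))
X,_=cloud("wrist",d,red,c);print("red h",np.percentile((X-HUB)@N*1000,[5,25,50,75,95]))
E
python3 w.py w1.npz
```

```text
yellow ((-2.1002883911132812, 3.3829803466796875), (118.94757843017578, 119.53954315185547), 89.89077758789062)
red ((34.42155838012695, 4.156469821929932), (113.42115783691406, 18.64977264404297), 2.0294249057769775) [-22.4096  -6.2357] [91.2943 12.7622]
screws/white [array([ -77.4, -117.8]), array([-77.7, 126.4]), array([ 106.5, -119. ]), array([103.8, 124.5]), array([ -1.9, 119.9])]
n [-0.0716 -0.5722  0.817 ] [-0.0729 -0.5689  0.8192] off 2.3733773776347005 35.21581997463918 82.86716177887521
red h [51.0007 54.1398 54.9506 55.5821 56.4646]
```

```bash
sed -i 's/^N=-np.sin/N=-np.sin/; s/^def pose/HUB=HUB-.002*ux+.0028*ey\ndef pose/' h.py; python3 -c "
from h import *
rep(G+.08*N)"|tail -4
```

```text
[-0.5857 -0.0561 -0.8086]]
tz err [-0.6637  2.3309  1.5598] delta tool [ 13.3139   9.6961 193.48  ]
turn needed [-2.7346  0.9143  1.7076]
tcp in panel frame (ux,ey,N) mm [80.4, -0.1, 367.9]
```

{"op": "servo_tool", "data": {"deltas": [{"xyz": [2, 1, 12], "turn": 0.5, "gripper": -1}, {"xyz": [2, 1, 25], "turn": 0.5, "gripper": -1}, {"xyz": [2, 1, 28], "turn": 0.5, "gripper": -1}, {"xyz": [2, 1, 28], "turn": 0.5, "gripper": -1}, {"xyz": [2, 1, 28], "turn": 0, "gripper": -1}, {"xyz": [2, 1, 28], "turn": 0, "gripper": -1}, {"xyz": [2, 1, 25], "turn": 0, "gripper": -1}, {"xyz": [0, 1, 15], "turn": 0, "gripper": -1}, {"xyz": [0, 0, 0], "turn": 0, "gripper": -1}]}}

```text
time: 7.03
eef_pos: [0.4967, 0.1267, 0.2876]
ee_rot: [-1.682, 1.968, 0.491]
force: [-0.3, -0.0, 0.2]
grip_width: 0.0855
```

```bash
python3 -c "
from h import *
rep(G)
c=calibration('wrist');p,d=capture('wrist');cv2.imwrite('pics/w2.png',p[:,:,::-1]);np.savez('w2.npz',p=p,d=d,**{k:c[k] for k in c})
"; python3 w.py w2.npz
```

```text
t 7.03 p [0.4967 0.1267 0.2876] tz [ 0.1395  0.5706 -0.8093] q [-0.0109  0.1775 -0.2408  0.9892  0.609  -1.374 ] F [-0.2913 -0.042   0.225 ] M [-0.6014  0.0419 -0.0015] w 0.08545966011010765
Rtool
 [[-0.1105 -0.984   0.1395]
 [-0.8032  0.1711  0.5706]
 [-0.5853 -0.049  -0.8093]]
tz err [-0.3968  3.1695  2.166 ] delta tool [ 4.0818 10.3122 84.9255]
turn needed [-3.7759  0.8122 -0.4613]
tcp in panel frame (ux,ey,N) mm [72.8, -4.7, 179.5]
yellow ((-0.047374725341796875, 0.042034149169921875), (120.44916534423828, 120.42939758300781), 89.84588623046875)
red ((27.85383415222168, 0.48140716552734375), (97.61316680908203, 17.83403968811035), 1.2503526210784912) [-20.9612  -8.9646] [76.7595  9.8676]
screws/white [array([-53.3, -72. ]), array([-47.7,  67. ]), array([ 51.9, -76.8]), array([55.1, 62. ]), array([-4.8, 61.7])]
n [-0.0723 -0.5714  0.8175] [-0.0729 -0.5689  0.8192] off 2.393666132546676 35.16826590923665 82.78579687118786
red h [52.1981 54.3704 55.0595 55.6127 56.2808]
```

View pics/w2.png

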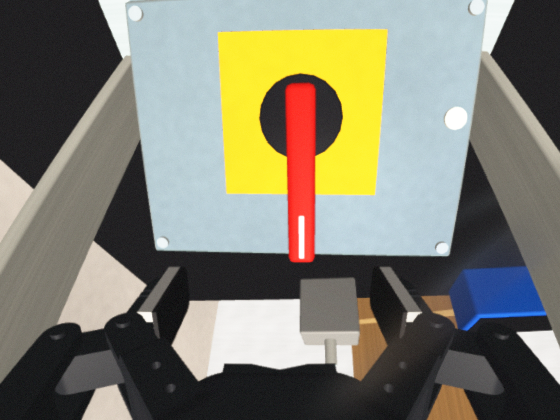

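```bash
cat >> h.py <<'E'
def gp(T):
    s,p,R=pose();print("gp delta tool",R.T@(T-p-.054*R[:,2])*1000,"gp panel",[round(float((p+.054*R[:,2]-HUB)@v*1000),1) for v in(ux,ey,N)])
E
python3 -c "
from h import *
gp(HUB+.07*ux+.04*N)"
```

```text
gp delta tool [ 5.2791 14.539  85.9896] gp panel [73.9, -8.8, 126.8]
```

{"op": "servo_tool", "data": {"deltas": [{"xyz": [1, 4, 8], "turn": 0, "gripper": -1}, {"xyz": [1, 4, 15], "turn": 0, "gripper": -1}, {"xyz": [1, 4, 18], "turn": 0, "gripper": -1}, {"xyz": [1, 3, 18], "turn": 0, "gripper": -1}, {"xyz": [1, 1, 14], "turn": 0, "gripper": -1}, {"xyz": [0, 1, 9], "turn": 0, "gripper": -1}, {"xyz": [0, 0, 0], "turn": 0, "gripper": -1}]}}

```text
time: 7.67
eef_pos: [0.4994, 0.1695, 0.2303]
ee_rot: [-1.671, 1.959, 0.468]
force: [0.4, 0.0, 0.3]
grip_width: 0.0855
```

```bash
python3 -c "
from h import *
rep(G);gp(HUB+.07*ux+.04*N)"
```

```text
t 7.67 p [0.4994 0.1695 0.2303] tz [ 0.1624  0.5696 -0.8057] q [ 0.082   0.2171 -0.3631  0.7373  0.5876 -1.2532] F [0.4066 0.0005 0.3382] M [-0.5591  0.2013  0.0327] w 0.08548111691977761
Rtool
 [[-0.105  -0.9811  0.1624]
 [-0.802   0.1801  0.5696]
 [-0.5881 -0.0705 -0.8057]]
tz err [-0.4685  4.2583  2.9158] delta tool [ 5.255   3.1462 13.6661]
turn needed [-5.089   1.0148 -0.1726]
tcp in panel frame (ux,ey,N) mm [75.0, -1.9, 108.0]
gp delta tool [ 6.2174  7.9345 13.4448] gp panel [76.0, -6.7, 54.2]
```

{"op": "servo_tool", "data": {"deltas": [{"xyz": [2, 4, 5], "turn": 0, "gripper": -1}, {"xyz": [3, 4, 5], "turn": 0, "gripper": -1}, {"xyz": [2, 2, 4], "turn": 0, "gripper": -1}, {"xyz": [0, 0, 0], "turn": 0, "gripper": -1}]}}

```text
time: 8.0
eef_pos: [0.4935, 0.1722, 0.218]
ee_rot: [-1.666, 1.956, 0.46]
force: [-0.0, 0.4, -0.5]
grip_width: 0.0857
```

```bash
python3 -c "
from h import *
rep(G);gp(HUB+.07*ux+.04*N)"
```

```text
t 8.0 p [0.4935 0.1722 0.218 ] tz [ 0.1703  0.5694 -0.8042] q [ 0.0895  0.2165 -0.4038  0.6827  0.5847 -1.2409] F [-0.0473  0.3612 -0.5072] M [-0.587   0.1879  0.0189] w 0.08569376201051955
Rtool
 [[-0.1031 -0.98    0.1703]
 [-0.8013  0.1833  0.5694]
 [-0.5893 -0.0778 -0.8042]]
tz err [-0.5114  4.637   3.1751] delta tool [-0.4276 -3.9938  3.1503]
turn needed [-5.5438  1.102  -0.0777]
tcp in panel frame (ux,ey,N) mm [69.5, 4.3, 96.7]
gp delta tool [0.6128 1.2219 2.8878] gp panel [70.6, -0.9, 43.0]
```

{"op": "servo_tool", "data": {"deltas": [{"xyz": [0, 1, 2], "turn": 0, "gripper": 0.3}, {"xyz": [0, 0, 0], "turn": 0, "gripper": 0.5}, {"xyz": [0, 0, 0], "turn": 0, "gripper": 1}, {"xyz": [0, 0, 0], "turn": 0, "gripper": 1}, {"xyz": [0, 0, 0], "turn": 0, "gripper": 1}, {"xyz": [0, 0, 0], "turn": 0, "gripper": 1}], "grip_force": 35}}

```text
time: 8.5
eef_pos: [0.4925, 0.1732, 0.2173]
ee_rot: [-1.665, 1.956, 0.461]
force: [-2.3, -1.4, 2.1]
grip_width: 0.0197
```

```bash
python3 -c "
from h import *
rep(G);gp(HUB+.07*ux+.04*N)"
```

```text
t 8.5 p [0.4925 0.1732 0.2173] tz [ 0.1706  0.5703 -0.8035] q [ 0.0913  0.2155 -0.4079  0.678   0.5852 -1.2374] F [-2.2875 -1.4334  2.1009] M [-0.3863  1.2879  0.8403] w 0.019745172627717578
Rtool
 [[-0.1039 -0.9798  0.1706]
 [-0.8005  0.1842  0.5703]
 [-0.5902 -0.0773 -0.8035]]
tz err [-0.5742  4.6496  3.1782] delta tool [-0.1505 -5.2034  2.2401]
turn needed [-5.5487  1.1688 -0.136 ]
tcp in panel frame (ux,ey,N) mm [69.8, 5.4, 95.7]
gp delta tool [0.9554 0.0163 1.9759] gp panel [70.9, 0.2, 42.0]
```

{"op": "servo_tool", "data": {"deltas": [{"xyz": [0.4, 7.5, -0.7], "turn": -6, "gripper": 1}, {"xyz": [0.4, 7.5, -0.7], "turn": -6, "gripper": 1}, {"xyz": [0.4, 7.5, -0.7], "turn": -6, "gripper": 1}, {"xyz": [0.4, 7.5, -0.7], "turn": -6, "gripper": 1}]}}

```text
time: 8.83
eef_pos: [0.4656, 0.1721, 0.2143]
ee_rot: [-2.01, 1.529, 0.29]
force: [7.0, 1.2, -3.4]
grip_width: 0.0194
```

```bash
cat >> h.py <<'E'
def lev():
    s,p,R=pose();g=(p+.054*R[:,2]-HUB);a,b=g@ux,g@ey
    x=-R[:,0];print("lev t",round(s["time"],2),"gp ang",np.degrees(np.arctan2(b,a)),"r",np.hypot(a,b)*1000,"h",g@N*1000,"tool ang",np.degrees(np.arctan2(x@ey,x@ux)),"tilt: tz.ux,tz.ey",R[:,2]@ux,R[:,2]@ey,"F(ux,ey,N)",s["force"]@ux,s["force"]@ey,s["force"]@N,"M",s["ft_torque"],"w",s["grip_width"],"q6",s["qpos"][5])
E
python3 -c "
from h import *
lev()"
```

```text
lev t 8.83 gp ang 21.940887349879052 r 70.75539862207977 h 42.09240362239678 tool ang 24.545330236572074 tilt: tz.ux,tz.ey 0.022732479813723973 -0.10047650000335741 F(ux,ey,N) -0.20080057420040737 -6.804635552808372 -4.000077026609085 M [-0.4359  0.7474 -0.5176] w 0.019423953515233953 q6 -1.6631253826533723
```

{"op": "servo_tool", "data": {"deltas": [{"xyz": [0.4, 7.6, -0.7], "turn": -6, "gripper": 1}, {"xyz": [0.4, 7.6, -0.6], "turn": -6, "gripper": 1}, {"xyz": [0.4, 7.6, -0.5], "turn": -6, "gripper": 1}, {"xyz": [0.4, 7.6, -0.4], "turn": -6, "gripper": 1}, {"xyz": [0.4, 7.6, -0.3], "turn": -6, "gripper": 1}, {"xyz": [0.4, 7.6, -0.3], "turn": -6, "gripper": 1}, {"xyz": [0.4, 7.6, -0.2], "turn": -6, "gripper": 1}, {"xyz": [0.4, 7.6, -0.1], "turn": -6, "gripper": 1}]}}

```text
time: 9.5
eef_pos: [0.4213, 0.1402, 0.1879]
ee_rot: [-2.446, 0.531, -0.069]
force: [1.7, 1.3, 1.9]
grip_width: 0.018
```

```bash
python3 -c "
from h import *
lev()"
```

```text
lev t 9.5 gp ang 73.28561504252984 r 69.24549585951775 h 41.846311027158606 tool ang 74.51825407676141 tilt: tz.ux,tz.ey 0.02166778961490722 -0.101037219184633 F(ux,ey,N) 2.3432989689862076 -1.4946568825447581 0.7126375220430226 M [-0.9762  0.3293  0.2236] w 0.018016808795210053 q6 -2.620304141810365
```

{"op": "servo_tool", "data": {"deltas": [{"xyz": [0.3, 7.5, 0], "turn": -5.5, "gripper": 1}, {"xyz": [0.3, 7.5, 0], "turn": -5.5, "gripper": 1}, {"xyz": [0.2, 7, 0], "turn": -4.5, "gripper": 1}, {"xyz": [0, 5, 0], "turn": -1, "gripper": 1}]}}

```text
time: 9.83
eef_pos: [0.4174, 0.1247, 0.1772]
ee_rot: [-2.485, 0.14, -0.2]
force: [2.3, 25.2, 8.3]
grip_width: 0.0179
```

```bash
python3 -c "
from h import *
lev()"
```

```text
lev t 9.83 gp ang 88.2699699741875 r 68.22945953631105 h 42.25011029513908 tool ang 92.58150419183369 tilt: tz.ux,tz.ey 0.04598732180704555 -0.10089412415685071 F(ux,ey,N) 25.478735426868976 0.9015668649526277 -7.742122454354791 M [ 3.1053  1.0807 -0.1722] w 0.017885992209252355 q6 -2.9939361443491967
```

{"op": "servo_tool", "data": {"deltas": [{"xyz": [0, 5, 0], "turn": 0, "gripper": 1}, {"xyz": [0, 6, 0], "turn": 0, "gripper": 1}]}}

```text
time: 10.0
eef_pos: [0.4175, 0.1233, 0.1762]
ee_rot: [-2.459, 0.131, -0.197]
force: [-1.2, 25.4, 13.9]
grip_width: 0.0179
```

```bash
python3 -c "
from h import *
lev()
c=calibration('wrist');p,d=capture('wrist');cv2.imwrite('pics/w3.png',p[:,:,::-1]);np.savez('w3.npz',p=p,d=d,**{k:c[k] for k in c})
p,d=capture('top');cv2.imwrite('pics/t3.png',p[:,:,::-1])
"
```

```text
lev t 10.0 gp ang 88.44558705826124 r 68.22147925173222 h 42.259589153725486 tool ang 92.74669265876229 tilt: tz.ux,tz.ey 0.07270369172714777 -0.0957213533111603 F(ux,ey,N) 28.5134334862406 4.395861822778944 -2.9409108366870824 M [ 2.4999  1.329  -0.2359] w 0.017867009849765678 q6 -3.0174543885861063
```

View pics/w3.png

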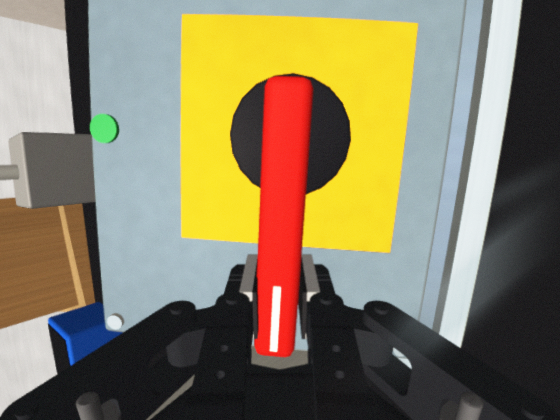

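{"op": "servo_tool", "data": {"deltas": [{"xyz": [0, 1, 0], "turn": 0, "gripper": -1}, {"xyz": [0, 0, 0], "turn": 0, "gripper": -1}, {"xyz": [0, 0, 0], "turn": 0, "gripper": -1}, {"xyz": [0, 0, 0], "turn": 0, "gripper": -1}, {"xyz": [0, 0, -8], "turn": 0, "gripper": -1}, {"xyz": [0, 0, -20], "turn": 0, "gripper": -1}, {"xyz": [0, 0, -30], "turn": 0, "gripper": -1}, {"xyz": [0, 0, -30], "turn": 0, "gripper": -1}, {"xyz": [0, 0, -15], "turn": 0, "gripper": -1}]}}

```text
time: 10.85
eef_pos: [0.4005, 0.0783, 0.2555]
ee_rot: [-2.47, 0.163, -0.196]
force: [0.4, -0.1, -0.1]
grip_width: 0.0854
```

```bash
python3 -c "
from h import *
lev();st()
c=calibration('wrist');p,d=capture('wrist');cv2.imwrite('pics/w4.png',p[:,:,::-1]);np.savez('w4.npz',p=p,d=d,**{k:c[k] for k in c})
";sed -i 's/\[240:\]=0/[330:]=0/' w.py; python3 w.py w4.npz
```

```text
lev t 10.85 gp ang 84.06409388294745 r 79.43377925443701 h 134.08661360871983 tool ang 91.46048442053242 tilt: tz.ux,tz.ey 0.05854803196931046 -0.1029189420762811 F(ux,ey,N) -0.11920756790952261 -0.37028624229670676 -0.06571168277087336 M [-0.6476  0.1223  0.0042] w 0.0854232713533326 q6 -3.140566620825008
t 10.85 p [0.4005 0.0783 0.2555] tz [ 0.1805  0.5994 -0.7798] q [-0.166   0.0313 -0.5174  0.9212  0.67   -3.1406] F [ 0.3597 -0.1065 -0.1222] M [-0.6476  0.1223  0.0042] w 0.0854232713533326
Rtool
 [[ 0.9812 -0.0688  0.1805]
 [-0.1652 -0.7832  0.5994]
 [ 0.1002 -0.618  -0.7798]]
yellow ((-0.06581497192382812, -0.097412109375), (120.29197692871094, 120.33502197265625), 89.84993743896484)
red ((0.21765422821044922, 36.28230285644531), (113.58137512207031, 18.326135635375977), 89.67732238769531) [ -9.0586 -20.5328] [ 9.3149 93.0789]
screws/white [array([ 79.6, -64.4]), array([-73.2, -63.4]), array([77.2, 48.6]), array([-67.9,  47.4]), array([-67.5, -15.8])]
n [-0.0702 -0.5686  0.8196] [-0.0729 -0.5689  0.8192] off 2.3773582919512624 34.95521381450503 82.96267885294547
red h [52.3433 54.3449 55.0278 55.606  56.3277]
```

View pics/w4.png

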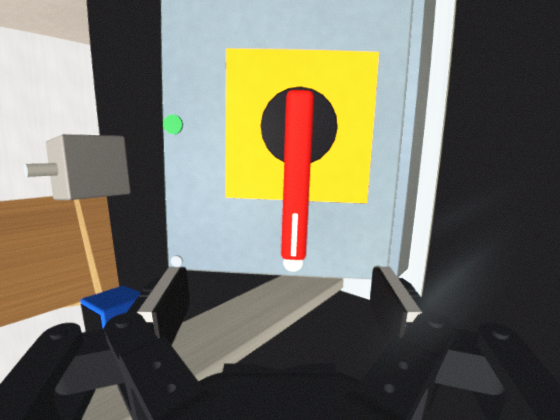

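Run:
```python
from h import *
K,D,R,t=cam("scene")
z=np.load("scene0.npz");d=z["d"]
for P in([-.22,-.75,.4],[-.22,-.75,0],[-.2,-.6,.3],[0,0,0],[-.15,-.5,.5],[-.3,-1,.6],[.2,-.75,0],[0,-.75,0]):
    P=np.array(P,float);u=cv2.projectPoints(P.reshape(1,1,3),cv2.Rodrigues(R)[0],t,K,D)[0][0,0];zz=(R@P+t)[2]
    i,j=int(round(u[1])),int(round(u[0]));print(P,u,zz,d[i,j] if 0<=i<420 and 0<=j<560 else None)
X,uv=cloud("scene",d,np.ones_like(d,bool));m=(X[:,1]<-.45)&(X[:,2]>.12)&(np.hypot(X[:,0],X[:,1])<1.1);print(m.sum(),X[m].min(0) if m.any() else '',X[m].max(0) if m.any() else '')
m=(X[:,2]>.12)&(X[:,0]<-.1)&(np.hypot(X[:,0],X[:,1])<1.2);print(m.sum(),X[m].min(0) if m.any() else '',X[m].max(0) if m.any() else '')
m=(abs(X[:,2])<.01);print("bench extent",X[m].min(0),X[m].max(0))
```

```text
[-0.22 -0.75  0.4 ] [299.9441 -16.5363] 1.444922671132742 None
[-0.22 -0.75  0.  ] [295.2173  82.2268] 1.7258613742188973 1.7248769
[-0.2 -0.6  0.3] [323.5816  23.0259] 1.428242880657008 1.8905802
[0. 0. 0.] [412.634  186.2921] 1.2321607135633266 1.1561877
[-0.15 -0.5   0.5 ] [342.6774 -30.1147] 1.211763562070991 None
[-0.3 -1.   0.6] [270.7602 -91.8937] 1.4723051136648106 None
[ 0.2  -0.75  0.  ] [220.5273 115.8932] 1.5189122212516732 1.4025881
[ 0.   -0.75  0.  ] [258.4817  98.7702] 1.6174594369503512 1.4971285
6100 [-0.8749 -1.0614  0.1201] [ 0.349  -0.4501  0.3862]
11589 [-1.1599 -1.0533  0.12  ] [-0.1002  0.1977  0.3926]
bench extent [-0.6198 -1.9415 -0.01  ] [0.9501 0.5783 0.01  ]
```

Run:
```python
from h import *
z=np.load("scene0.npz");d=z["d"]
X,uv=cloud("scene",d,np.ones_like(d,bool))
m=(X[:,2]>.1)&(X[:,1]<-.2)&(X[:,0]<.4)
b=np.floor(X[m][:,:2]*10).astype(int)
for k in np.unique(b,axis=0):
    s=X[m][(b==k).all(1)]
    if len(s)>15:print(k/10,len(s),s[:,2].max().round(2),end='; ')
```

```text
[-1.  -0.8] 96 0.21; [-0.9 -0.8] 159 0.23; [-0.9 -0.7] 76 0.19; [-0.8 -0.8] 222 0.25; [-0.8 -0.7] 157 0.19; [-0.8 -0.6] 21 0.19; [-0.7 -0.8] 301 0.27; [-0.7 -0.7] 176 0.19; [-0.7 -0.6] 264 0.32; [-0.7 -0.5] 908 0.34; [-0.7 -0.4] 1039 0.36; [-0.7 -0.3] 1234 0.39; [-0.6 -1.5] 40 0.13; [-0.6 -1.4] 101 0.15; [-0.6 -1.3] 157 0.17; [-0.6 -1.2] 245 0.19; [-0.6 -1.1] 320 0.21; [-0.6 -1. ] 437 0.24; [-0.6 -0.9] 556 0.26; [-0.6 -0.8] 468 0.27; [-0.6 -0.7] 435 0.19; [-0.6 -0.6] 474 0.19; [-0.6 -0.5] 538 0.19; [-0.6 -0.4] 646 0.22; [-0.6 -0.3] 873 0.22; [ 0.1 -1.1] 356 0.36; [ 0.2 -1.1] 1704 0.38; [ 0.3 -1.1] 2059 0.4;
```

Run:
```python
from h import *
s,p,R=pose()
for tr in(0,90,150):
  for q1 in(-.17,-.5,-1,-1.5,-1.87):
    print(tr,q1,wrist(R@Ro.from_euler("z",tr,degrees=True).as_matrix(),q1)+[0,0,np.pi/2])
print([ (R.T@np.array(v)).round(3) for v in([1,0,0],[0,1,0],[0,0,1])])
```

```text
0 -0.17 [1.4696 0.6706 3.1379]
0 -0.5 [1.7317 0.6606 2.7173]
0 -1 [2.0502 0.4981 2.1484]
0 -1.5 [2.2144 0.227  1.6966]
0 -1.87 [ 2.2478 -0.0016  1.4031]
90 -0.17 [1.4696 0.6706 4.7086]
90 -0.5 [1.7317 0.6606 4.2881]
90 -1 [2.0502 0.4981 3.7192]
90 -1.5 [2.2144 0.227  3.2674]
90 -1.87 [ 2.2478 -0.0016  2.9739]
150 -0.17 [ 1.4696  0.6706 -0.5273]
150 -0.5 [ 1.7317  0.6606 -0.9479]
150 -1 [ 2.0502  0.4981 -1.5168]
150 -1.5 [2.2144 0.227  4.3146]
150 -1.87 [ 2.2478 -0.0016  4.0211]
[array([ 0.981, -0.067,  0.183]), array([-0.165, -0.783,  0.599]), array([ 0.103, -0.618, -0.779])]
```

{"op": "servo_tool", "data": {"deltas": [{"xyz": [0, 0, -20], "turn": 3, "gripper": -1}, {"xyz": [0, 0, -28], "turn": 7, "gripper": -1}, {"xyz": [0, 0, -28], "turn": 7, "gripper": -1}, {"xyz": [0, 0, -28], "turn": 7, "gripper": -1}, {"xyz": [0, 0, -28], "turn": 7, "gripper": -1}, {"xyz": [0, 0, -28], "turn": 7, "gripper": -1}, {"xyz": [0, 0, -28], "turn": 7, "gripper": -1}, {"xyz": [0, 0, -28], "turn": 7, "gripper": -1}, {"xyz": [0, 0, -20], "turn": 7, "gripper": -1}, {"xyz": [0, 0, 0], "turn": 7, "gripper": -1}, {"xyz": [0, 0, 0], "turn": 7, "gripper": -1}, {"xyz": [0, 0, 0], "turn": 7, "gripper": -1}]}}

```text
time: 11.9
eef_pos: [0.356, -0.0736, 0.4426]
ee_rot: [-1.787, 1.775, 0.408]
force: [-0.0, 0.2, 0.0]
grip_width: 0.0859
```

{"op": "servo_tool", "data": {"deltas": [{"xyz": [0, 0, 0], "turn": 7, "gripper": -1}, {"xyz": [0, 0, 0], "turn": 7, "gripper": -1}, {"xyz": [0, 0, 0], "turn": 7, "gripper": -1}, {"xyz": [0, 0, 0], "turn": 7, "gripper": -1}, {"xyz": [0, 0, 0], "turn": 7, "gripper": -1}, {"xyz": [0, 0, 0], "turn": 7, "gripper": -1}, {"xyz": [0, 0, 0], "turn": 7, "gripper": -1}, {"xyz": [0, 0, 0], "turn": 7, "gripper": -1}, {"xyz": [0, 0, 0], "turn": 7, "gripper": -1}, {"xyz": [0, 0, 0], "turn": 7, "gripper": -1}]}}

```text
time: 12.73
eef_pos: [0.3582, -0.0776, 0.4329]
ee_rot: [-0.447, 2.688, 0.846]
force: [0.1, 0.2, 0.2]
grip_width: 0.0852
```

Run:
```python
from h import *
s,p,R=st()
print("tilt az",np.degrees(np.arctan2(R[1,2],R[0,2])),np.degrees(np.arccos(-R[2,2])))
for T in([.3,-.42,.5],[-.15,-.6,.5]):print(R.T@(np.array(T)-p)*1000);p=np.array(T)
```

```text
t 12.73 p [ 0.3582 -0.0776  0.4329] tz [ 0.1773  0.5918 -0.7863] q [-0.5941  0.0306 -0.0425  1.7281  0.6306 -0.9989] F [0.0575 0.2467 0.1654] M [-0.6131  0.1981  0.0067] w 0.0851946137242545
Rtool
 [[-0.9106 -0.3733  0.1773]
 [-0.2045  0.7797  0.5918]
 [-0.3592  0.5027 -0.7863]]
tilt az 73.32612141303561 38.15703052181068
[  98.8722 -211.4968 -265.6826]
[ 446.5723   27.6568 -186.3016]
```

{"op": "servo_tool", "data": {"deltas": [{"xyz": [6, -12, -15], "turn": 0, "gripper": -1}, {"xyz": [10, -21, -27], "turn": 0, "gripper": -1}, {"xyz": [10, -21, -27], "turn": 0, "gripper": -1}, {"xyz": [10, -21, -27], "turn": 0, "gripper": -1}, {"xyz": [10, -21, -27], "turn": 0, "gripper": -1}, {"xyz": [10, -21, -27], "turn": 0, "gripper": -1}, {"xyz": [10, -21, -27], "turn": 0, "gripper": -1}, {"xyz": [10, -21, -27], "turn": 0, "gripper": -1}, {"xyz": [10, -21, -27], "turn": 0, "gripper": -1}, {"xyz": [15, -15, -20], "turn": 0, "gripper": -1}, {"xyz": [25, -4, -12], "turn": 0, "gripper": -1}]}}

```text
time: 13.65
eef_pos: [0.2699, -0.4039, 0.4383]
ee_rot: [-0.44, 2.695, 0.778]
force: [0.6, 0.2, 0.0]
grip_width: 0.0852
```

```bash
cat >> h.py <<'E'
def tl(*Ts):
    s,p,R=st();print("tilt az",np.degrees(np.arctan2(R[1,2],R[0,2])),np.degrees(np.arccos(-R[2,2])),"tool az",np.degrees(np.arctan2(p[1],p[0])))
    for T in Ts:print(R.T@(np.array(T)-p)*1000);p=np.array(T)
E
python3 -c "
from h import *
tl([-.15,-.6,.5])"
```

```text
t 13.65 p [ 0.2699 -0.4039  0.4383] tz [ 0.1991  0.5546 -0.808 ] q [-1.1723  0.4983  0.5806  2.1459  0.4101 -1.6004] F [0.6377 0.2265 0.0133] M [-0.5451  0.1541  0.0172] w 0.08523501702344495
Rtool
 [[-0.9079 -0.3689  0.1991]
 [-0.206   0.8062  0.5546]
 [-0.3651  0.4625 -0.808 ]]
tilt az 70.25027075804368 36.10153732422933 tool az -56.24558189695726
[ 399.1017   25.3447 -242.2272]
```

{"op": "servo_tool", "data": {"deltas": [{"xyz": [32, 2, -19], "turn": 0, "gripper": -1}, {"xyz": [32, 2, -19], "turn": 0, "gripper": -1}, {"xyz": [32, 2, -19], "turn": 0, "gripper": -1}, {"xyz": [32, 2, -19], "turn": 0, "gripper": -1}, {"xyz": [32, 2, -19], "turn": 0, "gripper": -1}, {"xyz": [32, 2, -19], "turn": 0, "gripper": -1}, {"xyz": [32, 2, -19], "turn": 0, "gripper": -1}, {"xyz": [32, 2, -19], "turn": 0, "gripper": -1}]}}

```text
time: 14.32
eef_pos: [-0.0052, -0.4886, 0.3929]
ee_rot: [-0.432, 2.725, 0.687]
force: [0.3, -0.9, 0.1]
grip_width: 0.0858
```

```bash
python3 -c "
from h import *
tl([-.2,-.65,.5])"
```

```text
t 14.32 p [-0.0052 -0.4886  0.3929] tz [ 0.21    0.4978 -0.8415] q [-1.6595  0.5739  0.6013  2.1469  0.1659 -2.0211] F [ 0.3282 -0.855   0.0673] M [-0.5599  0.2065  0.0026] w 0.08575181968127227
Rtool
 [[-0.9105 -0.3562  0.21  ]
 [-0.214   0.8405  0.4978]
 [-0.3539  0.4083 -0.8415]]
tilt az 67.12274500250952 32.70402124722921 tool az -90.604170031521
[ 174.0447  -22.5272 -211.4074]
```

{"op": "servo_tool", "data": {"deltas": [{"xyz": [14, -11, -33], "turn": 0, "gripper": -1}, {"xyz": [14, -11, -33], "turn": 0, "gripper": -1}, {"xyz": [12, -11, -33], "turn": 0, "gripper": -1}, {"xyz": [12, -11, -33], "turn": 0, "gripper": -1}, {"xyz": [10, -11, -33], "turn": 0, "gripper": -1}, {"xyz": [10, -11, -33], "turn": 0, "gripper": -1}]}}

```text
time: 14.82
eef_pos: [-0.0795, -0.5605, 0.3881]
ee_rot: [-0.409, 2.807, 0.504]
force: [0.1, 0.0, 0.0]
grip_width: 0.0856
```

```bash
python3 -c "
from h import *
tl([-.2,-.65,.5])"
```

```text
t 14.82 p [-0.0795 -0.5605  0.3881] tz [ 0.2025  0.3717 -0.906 ] q [-1.7637  0.6912  0.8484  2.147   0.1278 -2.0804] F [0.119  0.044  0.0026] M [-0.3624  0.1776 -0.0237] w 0.08558659822320608
Rtool
 [[-0.9265 -0.3172  0.2025]
 [-0.2269  0.9002  0.3717]
 [-0.3002  0.2984 -0.906 ]]
tilt az 61.418244992375286 25.03956921977924 tool az -98.06879178021937
[  98.412    -8.9653 -159.0667]
```

{"op": "servo_tool", "data": {"deltas": [{"xyz": [28, -2, -20], "turn": 0, "gripper": -1}, {"xyz": [28, -2, -20], "turn": 0, "gripper": -1}, {"xyz": [28, -2, -20], "turn": 0, "gripper": -1}, {"xyz": [24, -4, -26], "turn": 0, "gripper": -1}, {"xyz": [24, -4, -26], "turn": 0, "gripper": -1}, {"xyz": [20, -6, -28], "turn": 0, "gripper": -1}]}}

```text
time: 15.32
eef_pos: [-0.2179, -0.5859, 0.3776]
ee_rot: [-0.417, 2.878, 0.361]
force: [-0.5, -0.7, -0.2]
grip_width: 0.0858
```

```bash
python3 -c "
from h import *
tl([-.2,-.65,.5])"
```

```text
t 15.32 p [-0.2179 -0.5859  0.3776] tz [ 0.1715  0.2691 -0.9477] q [-1.949   0.7965  1.0532  2.1468  0.06   -2.2463] F [-0.5383 -0.6839 -0.2037] M [-0.2407  0.1357  0.0152] w 0.0858177729392358
Rtool
 [[-0.9377 -0.3021  0.1715]
 [-0.2504  0.93    0.2691]
 [-0.2408  0.2094 -0.9477]]
tilt az 57.49097893986364 18.60729161916127 tool az -110.3982546022825
[ -30.2065  -39.3469 -130.1612]
```

{"op": "servo_tool", "data": {"deltas": [{"xyz": [19, -18, -24], "turn": 0, "gripper": -1}, {"xyz": [19, -18, -24], "turn": 0, "gripper": -1}, {"xyz": [19, -18, -24], "turn": 0, "gripper": -1}, {"xyz": [19, -18, -24], "turn": 0, "gripper": -1}, {"xyz": [19, -18, -24], "turn": 0, "gripper": -1}]}}

```text
time: 15.73
eef_pos: [-0.2654, -0.628, 0.3717]
ee_rot: [-0.412, 2.954, 0.215]
force: [-0.2, -0.1, -0.5]
grip_width: 0.0855
```

```bash
python3 -c "
from h import *
tl([-.2,-.65,.5])"
```

```text
t 15.73 p [-0.2654 -0.628   0.3717] tz [ 0.1293  0.1622 -0.9782] q [-1.9884  0.9018  1.2753  2.1467  0.0525 -2.2711] F [-0.1738 -0.1096 -0.5115] M [-0.1471  0.0888 -0.0295] w 0.08554545069338938
Rtool
 [[-0.9507 -0.2817  0.1293]
 [-0.26    0.9519  0.1622]
 [-0.1688  0.1206 -0.9782]]
tilt az 51.432336279763284 11.973989945232503 tool az -112.90972436042675
[ -78.134   -23.8754 -120.5929]
```

{"op": "servo_tool", "data": {"deltas": [{"xyz": [18, -12, -28], "turn": 0, "gripper": -1}, {"xyz": [18, -12, -28], "turn": 0, "gripper": -1}, {"xyz": [18, -12, -28], "turn": 0, "gripper": -1}, {"xyz": [18, -12, -28], "turn": 0, "gripper": -1}]}}

```text
time: 16.07
eef_pos: [-0.2889, -0.607, 0.4102]
ee_rot: [-0.415, 2.987, 0.145]
force: [-0.3, -0.5, 0.2]
grip_width: 0.0853
```

```bash
python3 -c "
from h import *
tl([-.2,-.65,.5])"
```

```text
t 16.07 p [-0.2889 -0.607   0.4102] tz [ 0.1078  0.1115 -0.9879] q [-2.0311  0.8444  1.2739  2.1489  0.047  -2.3104] F [-0.2801 -0.5152  0.2272] M [-0.1078  0.1357 -0.0467] w 0.08533440777495895
Rtool
 [[-0.9549 -0.2765  0.1078]
 [-0.2648  0.9578  0.1115]
 [-0.1341  0.078  -0.9879]]
tilt az 45.97955966356143 8.923991133670947 tool az -115.45088791538421
[-85.521  -58.7807 -83.9018]
```

{"op": "servo_tool", "data": {"deltas": [{"xyz": [18, -14, -30], "turn": 0, "gripper": -1}, {"xyz": [18, -14, -30], "turn": 0, "gripper": -1}, {"xyz": [18, -14, -30], "turn": 0, "gripper": -1}, {"xyz": [18, -14, -30], "turn": 0, "gripper": -1}]}}

```text
time: 16.4
eef_pos: [-0.3022, -0.5829, 0.4635]
ee_rot: [-0.416, 3.035, 0.043]
force: [-0.1, -0.3, -0.2]
grip_width: 0.0851
```

```bash
python3 -c "
from h import *
tl([-.2,-.65,.5])"
```

```text
t 16.4 p [-0.3022 -0.5829  0.4635] tz [ 0.0729  0.038  -0.9966] q [-2.0653  0.7646  1.2747  2.1491  0.0462 -2.3395] F [-0.0582 -0.2596 -0.1739] M [-0.042   0.0819  0.0374] w 0.08507041032676449
Rtool
 [[-0.9601 -0.2699  0.0729]
 [-0.2678  0.9627  0.038 ]
 [-0.0805  0.0169 -0.9966]]
tilt az 27.502698210102903 4.7167824219375705 tool az -117.40186947561507
[-83.0942 -91.528  -31.458 ]
```

{"op": "servo_tool", "data": {"deltas": [{"xyz": [20, -12, -30], "turn": 0, "gripper": -1}, {"xyz": [22, -12, -30], "turn": 0, "gripper": -1}, {"xyz": [22, -12, -30], "turn": 0, "gripper": -1}]}}

```text
time: 16.65
eef_pos: [-0.3172, -0.5585, 0.5019]
ee_rot: [-0.421, 3.07, -0.034]
force: [-0.6, 0.3, -0.3]
grip_width: 0.0852
```

Run:
```python
from h import *
tl([.1,-.58,.45],[.42,-.35,.42])
s,p,R=pose()
# desired vertical: tool y along bar-normal; check q6
for yaw in(14.5,74.5):
  for k in(0,180):
    a=np.radians(yaw+k);x=np.array([np.cos(a),np.sin(a),0]);Rt=np.c_[x,np.cross([0,0,-1.],x),[0,0,-1.]]
    print(yaw,k,wrist(Rt,-.44)+[0,0,np.pi/2],"turn",np.degrees((Ro.from_matrix(R).inv()*Ro.from_matrix(Rt)).as_rotvec()))
```

```text
t 16.65 p [-0.3172 -0.5585  0.5019] tz [ 0.0451 -0.0161 -0.9989] q [-2.1043  0.7054  1.2746  2.149   0.047  -2.3773] F [-0.5926  0.2904 -0.3217] M [0.059  0.0469 0.0071] w 0.08522309385877971
Rtool
 [[-0.9621 -0.2688  0.0451]
 [-0.2698  0.9628 -0.0161]
 [-0.0391 -0.0276 -0.9989]]
tilt az -19.604212511531806 2.74400190217197 tool az -119.59792974102204
[-393.6089 -131.4445   70.9889]
[-368.7567  136.2418   40.7027]
14.5 0 [1.5708 0.     2.4485] turn [  -3.5225   -2.4364 -178.8168]
14.5 180 [ 1.5708  0.     -0.6931] turn [-1.561   2.2568  1.132 ]
74.5 0 [1.5708 0.     1.4013] turn [  1.4248   3.0102 121.105 ]
74.5 180 [1.5708 0.     4.5429] turn [ -2.5927   1.2272 -58.8561]
```

{"op": "servo_tool", "data": {"deltas": [{"xyz": [-18, -6, 3], "turn": 0, "gripper": -1}, {"xyz": [-34, -11, 6], "turn": 0, "gripper": -1}, {"xyz": [-34, -11, 6], "turn": 0, "gripper": -1}, {"xyz": [-34, -11, 6], "turn": 0, "gripper": -1}, {"xyz": [-34, -11, 6], "turn": 0, "gripper": -1}, {"xyz": [-34, -11, 6], "turn": 0, "gripper": -1}, {"xyz": [-34, -11, 6], "turn": 0, "gripper": -1}, {"xyz": [-34, -11, 6], "turn": 0, "gripper": -1}, {"xyz": [-34, -11, 6], "turn": 0, "gripper": -1}, {"xyz": [-34, -11, 6], "turn": 0, "gripper": -1}, {"xyz": [-34, -6, 6], "turn": 0, "gripper": -1}, {"xyz": [-34, 0, 5], "turn": 0, "gripper": -1}]}}

```text
time: 17.65
eef_pos: [0.0931, -0.5575, 0.458]
ee_rot: [-0.387, 3.089, -0.071]
force: [-0.2, -0.1, -0.3]
grip_width: 0.0854
```

```bash
python3 -c "
from h import *
tl([.5,-.238,.33])"
```

```text
t 17.65 p [ 0.0931 -0.5575  0.458 ] tz [ 0.033  -0.0419 -0.9986] q [-1.416   0.3468  0.546   1.7234  0.0262 -1.6649] F [-0.172  -0.0803 -0.306 ] M [ 0.0191 -0.0231  0.0037] w 0.08544082212130313
Rtool
 [[-0.9687 -0.2461  0.033 ]
 [-0.2474  0.968  -0.0419]
 [-0.0217 -0.0487 -0.9986]]
tilt az -51.71919382482245 3.056968995209141 tool az -80.51637897202302
[-470.3889  215.3885  127.9214]
```

{"op": "servo_tool", "data": {"deltas": [{"xyz": [-33, 15, 7], "turn": 0, "gripper": -1}, {"xyz": [-36, 16, 7], "turn": 0, "gripper": -1}, {"xyz": [-36, 16, 7], "turn": 0, "gripper": -1}, {"xyz": [-36, 16, 7], "turn": 0, "gripper": -1}, {"xyz": [-36, 16, 7], "turn": 0, "gripper": -1}, {"xyz": [-36, 16, 7], "turn": 0, "gripper": -1}, {"xyz": [-36, 16, 7], "turn": 0, "gripper": -1}, {"xyz": [-36, 16, 7], "turn": 0, "gripper": -1}, {"xyz": [-36, 16, 7], "turn": 0, "gripper": -1}, {"xyz": [-36, 16, 7], "turn": 0, "gripper": -1}, {"xyz": [-36, 16, 7], "turn": 0, "gripper": -1}, {"xyz": [-36, 16, 7], "turn": 0, "gripper": -1}]}}

```text
time: 18.65
eef_pos: [0.4746, -0.2576, 0.3767]
ee_rot: [-0.379, 3.08, -0.094]
force: [1.1, -0.8, 0.9]
grip_width: 0.0857
```

```bash
python3 -c "
from h import *
tl([.503,-.238,.3])
c=calibration('wrist');p,d=capture('wrist');cv2.imwrite('pics/w5.png',p[:,:,::-1]);np.savez('w5.npz',p=p,d=d,**{k:c[k] for k in c})
"
```

```text
t 18.65 p [ 0.4746 -0.2576  0.3767] tz [ 0.0436 -0.0558 -0.9975] q [-0.4849  0.2605  0.2168  1.4624 -0.0291 -0.7304] F [ 1.0916 -0.7818  0.9062] M [0.0003 0.0123 0.0086] w 0.08571021797610923
Rtool
 [[-0.9696 -0.2408  0.0436]
 [-0.243   0.9684 -0.0558]
 [-0.0288 -0.0648 -0.9975]]
tilt az -52.00182195671835 4.06405749443998 tool az -28.492408327460968
[-30.1077  17.1009  76.6823]
```

View pics/w5.png

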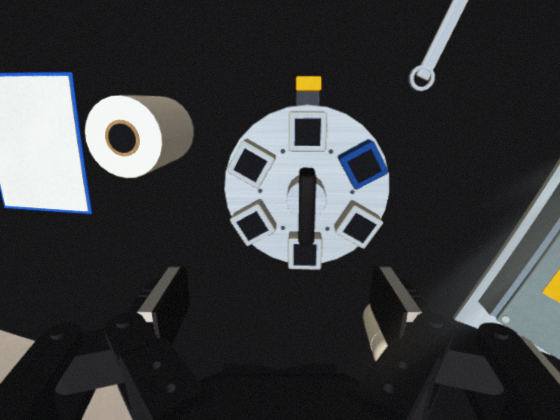

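```bash
cat > tw.py <<'E'
import sys
from h import *
z=np.load(sys.argv[1]);p,d=z["p"],z["d"];c={k:z[k] for k in("fovy","cx","cy","dist","R","t")};c["fovy"]=float(c["fovy"])
X,uv=cloud("wrist",d,np.ones_like(d,bool),c)
k=(abs(X[:,2]-.126)<.01)&(np.hypot(X[:,0]-.503,X[:,1]+.238)<.06)
P=plane("wrist",uv[k],np.array([0,0,.126]),ez,c);print("bar",k.sum(),cv2.minAreaRect((P[:,:2]*1000).astype(np.float32)),np.median(X[k,2]))
h=cv2.cvtColor(p,cv2.COLOR_RGB2HSV);H,S,V=h[...,0],h[...,1],h[...,2];I=lambda m:m[uv[:,1],uv[:,0]]
for nm,m,zz in(("yel",(H>18)&(H<34)&(S>150)&(V>90),.045),("blue",(H>105)&(H<130)&(S>110)&(V>40),.073)):
    k=I(m)&(abs(X[:,2]-zz)<.006)&(np.hypot(X[:,0]-.503,X[:,1]+.238)<.16)
    if k.sum()<8:print(nm,"none");continue
    P=plane("wrist",uv[k],np.array([0,0,zz]),ez,c)[:,:2];r=cv2.minAreaRect((P*1000).astype(np.float32));w=np.array(r[0])/1000-[.503,-.238]
    print(nm,k.sum(),r,"ang",np.degrees(np.arctan2(w[1],w[0])),"r",np.hypot(*w))
E
python3 tw.py w5.npz
```

```text
bar 1189 ((500.29559326171875, -239.93463134765625), (79.49752044677734, 17.674625396728516), 14.243977546691895) 0.12463744630321588
yel 352 ((374.00213623046875, -271.8458251953125), (15.660252571105957, 28.518108367919922), 14.043410301208496) ang -165.2983921453991 r 0.13336412088809416
blue 801 ((446.50799560546875, -185.03736877441406), (44.01382064819336, 44.21347427368164), 44.44498825073242) ang 136.84686691738284 r 0.07743634073772562
```

```bash
cat >> h.py <<'E'
AX=np.array([.5012,-.2393,0])
def gt(z):
    s,p,R=pose();g=p+.054*R[:,2];print("t",s["time"],"gp-axis mm",(g-AX)*1000,"delta tool",R.T@(AX+[0,0,z]-g)*1000,"yaw x",np.degrees(np.arctan2(-R[1,0],-R[0,0])),"tz",R[:,2],"F",s["force"],"M",s["ft_torque"],"w",s["grip_width"],"q6",s["qpos"][5])
E
python3 -c "
from h import *
gt(.17)"
```

```text
t 18.7 gp-axis mm [-19.2016 -16.3026 320.645 ] delta tool [-17.8502  20.0468 150.3592] yaw x 14.499010684436056 tz [ 0.0459 -0.0502 -0.9977] F [ 3.505   0.7078 -1.2667] M [ 0.1088 -0.177  -0.0038] w 0.08508416061358408 q6 -0.7281009134130599
```

{"op": "servo_tool", "data": {"deltas": [{"xyz": [-3, 3, 15], "turn": 0, "gripper": -1}, {"xyz": [-3, 3, 25], "turn": 0, "gripper": -1}, {"xyz": [-3, 3, 30], "turn": 0, "gripper": -1}, {"xyz": [-3, 3, 30], "turn": 0, "gripper": -1}, {"xyz": [-3, 3, 25], "turn": 0, "gripper": -1}, {"xyz": [-3, 3, 15], "turn": 0, "gripper": -1}, {"xyz": [0, 0, 0], "turn": 0, "gripper": -1}]}}

```text
time: 19.28
eef_pos: [0.502, -0.2355, 0.2337]
ee_rot: [-0.406, 3.065, -0.095]
force: [-1.0, -0.0, -0.5]
grip_width: 0.0856
```

```bash
python3 -c "
from h import *
gt(.107)"
```

```text
t 19.2833 gp-axis mm [  3.7865   0.8795 179.9132] delta tool [ 6.792   5.0373 72.5254] yaw x 15.159313521056733 tz [ 0.0561 -0.0546 -0.9969] F [-0.9539 -0.0209 -0.4635] M [ 0.0953  0.1255 -0.0054] w 0.08564028533391015 q6 -0.6918305193372906
```

{"op": "servo_tool", "data": {"deltas": [{"xyz": [2, 2, 12], "turn": 0.5, "gripper": -1}, {"xyz": [2, 1, 20], "turn": 0.4, "gripper": -1}, {"xyz": [2, 1, 20], "turn": 0, "gripper": -1}, {"xyz": [1, 1, 14], "turn": 0, "gripper": -1}, {"xyz": [0, 0, 4], "turn": 0, "gripper": -1}, {"xyz": [0, 0, 0], "turn": 0, "gripper": -1}]}}

```text
time: 19.78
eef_pos: [0.4979, -0.2408, 0.1689]
ee_rot: [-0.377, 3.06, -0.104]
force: [0.1, -0.2, 1.0]
grip_width: 0.0857
```

```bash
python3 -c "
from h import *
gt(.107)"
```

```text
t 19.7833 gp-axis mm [  0.2457  -4.7032 115.1488] delta tool [-0.5166  5.2141  7.8185] yaw x 14.142701579941164 tz [ 0.0648 -0.0601 -0.9961] F [ 0.0666 -0.1592  1.0056] M [0.0795 0.0443 0.0076] w 0.08570614954718775 q6 -0.6853386894344198
```

{"op": "servo_tool", "data": {"deltas": [{"xyz": [0, 3, 4], "turn": 0, "gripper": -1}, {"xyz": [0, 3, 3], "turn": 0, "gripper": -0.3}, {"xyz": [0, 0, 0], "turn": 0, "gripper": 0.4}, {"xyz": [0, 0, 0], "turn": 0, "gripper": 1}, {"xyz": [0, 0, 0], "turn": 0, "gripper": 1}, {"xyz": [0, 0, 0], "turn": 0, "gripper": 1}], "grip_force": 70}}

```text
time: 20.28
eef_pos: [0.4993, -0.2367, 0.1673]
ee_rot: [-0.375, 3.051, -0.111]
force: [-4.3, 10.2, 5.9]
grip_width: 0.0255
```

```bash
python3 -c "
from h import *
gt(.107)"
```

```text
t 20.2833 gp-axis mm [  2.0907  -0.7983 113.5474] delta tool [2.1971 1.7927 6.3115] yaw x 14.133224818336666 tz [ 0.0737 -0.0635 -0.9953] F [-4.2798 10.2075  5.8799] M [3.1602 1.3692 0.1587] w 0.02549354286402064 q6 -0.6770716249511205
```

{"op": "servo_tool", "data": {"deltas": [{"xyz": [0, 0, 0], "turn": 0, "gripper": 1}, {"xyz": [0, 0, 0], "turn": 0, "gripper": 1}]}}

```text
time: 20.45
eef_pos: [0.4986, -0.2342, 0.1676]
ee_rot: [-0.376, 3.051, -0.1]
force: [3.8, -10.7, -5.8]
grip_width: 0.0181
```

```bash
python3 -c "
from h import *
gt(.107)
c=calibration('wrist');p,d=capture('wrist');cv2.imwrite('pics/w6.png',p[:,:,::-1]);np.savez('w6.npz',p=p,d=d,**{k:c[k] for k in c})
p,d=capture('scene');cv2.imwrite('pics/s6.png',cv2.resize(p[120:300,160:380,::-1],None,fx=3,fy=3))
";python3 tw.py w6.npz
```

```text
t 20.45 gp-axis mm [  1.3535   2.037  113.8041] delta tool [ 2.1967 -1.154   6.7912] yaw x 14.179692060002392 tz [ 0.073  -0.0564 -0.9957] F [  3.8368 -10.7143  -5.8019] M [ 0.0704 -0.0771 -0.1114] w 0.018072766555254204 q6 -0.6767877079495248
bar 8489 ((497.30023193359375, -240.69363403320312), (61.022029876708984, 63.64207458496094), 59.92592239379883) 0.12481171576490191
yel 822 ((380.20318603515625, -270.13519287109375), (7.1497483253479, 29.752981185913086), 13.061747550964355) ang -165.33490655738115 r 0.12693198234006609
blue 3820 ((447.4046630859375, -185.42312622070312), (44.2247428894043, 44.12167739868164), 43.897422790527344) ang 136.59838030825088 r 0.07651907698732542
```

View pics/w6.png

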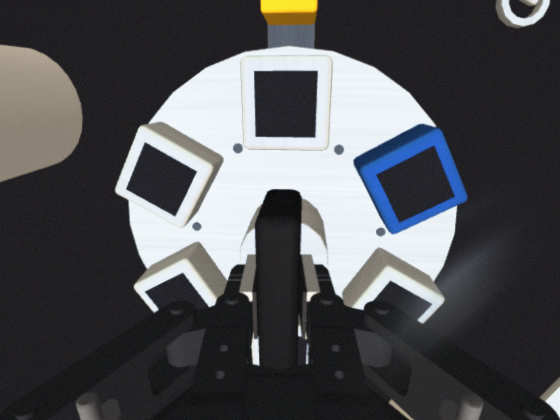

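View pics/s6.png

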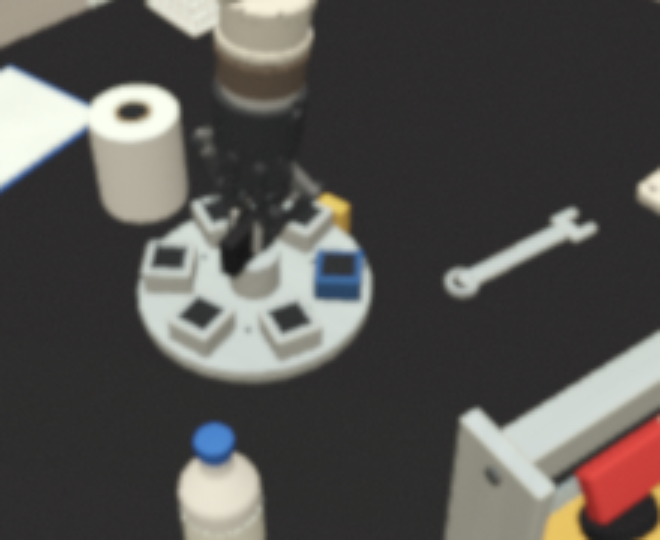

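{"op": "servo_tool", "data": {"deltas": [{"xyz": [0, 0, 0], "turn": -5, "gripper": 1}, {"xyz": [0, 0, 0], "turn": -5, "gripper": 1}, {"xyz": [0, 0, 0], "turn": -5, "gripper": 1}, {"xyz": [0, 0, 0], "turn": -5, "gripper": 1}, {"xyz": [0, 0, 0], "turn": -5, "gripper": 1}]}}

```text
time: 20.97
eef_pos: [0.4986, -0.2348, 0.1676]
ee_rot: [-1.044, 2.903, -0.108]
force: [1.1, -4.0, 2.5]
grip_width: 0.0184
```

```bash
python3 -c "
from h import *
gt(.107)"
```

```text
t 20.9667 gp-axis mm [  1.4186   1.9897 113.8017] delta tool [ 2.5482 -0.0587  6.763 ] yaw x 39.613462228295006 tz [ 0.0749 -0.0474 -0.9961] F [ 1.0664 -3.9883  2.5322] M [ 1.9435  0.6175 -0.2981] w 0.018402686098550523 q6 -1.1260095144233082
```

{"op": "servo_tool", "data": {"deltas": [{"xyz": [0, 0, 0], "turn": -5.5, "gripper": 1}, {"xyz": [0, 0, 0], "turn": -5.5, "gripper": 1}, {"xyz": [0, 0, 0], "turn": -5.5, "gripper": 1}, {"xyz": [0, 0, 0], "turn": -5.5, "gripper": 1}, {"xyz": [0, 0, 0], "turn": -5.5, "gripper": 1}, {"xyz": [0, 0, 0], "turn": -5, "gripper": 1}, {"xyz": [0, 0, 0], "turn": 0, "gripper": 1}]}}

```text
time: 21.55
eef_pos: [0.4987, -0.2356, 0.1675]
ee_rot: [-1.859, 2.485, -0.119]
force: [1.9, -0.5, 0.4]
grip_width: 0.0181
```

```bash
python3 -c "
from h import *
gt(.107)
c=calibration('wrist');p,d=capture('wrist');cv2.imwrite('pics/w7.png',p[:,:,::-1]);np.savez('w7.npz',p=p,d=d,**{k:c[k] for k in c})
"; python3 tw.py w7.npz
```

```text
t 21.55 gp-axis mm [  1.4739   1.5464 113.6556] delta tool [1.7828 1.5238 6.5849] yaw x 73.5605079730505 tz [ 0.0741 -0.0402 -0.9964] F [ 1.8952 -0.5258  0.443 ] M [ 0.9785  1.0011 -0.1383] w 0.01809436406228314 q6 -1.7241184161260108
bar 8547 ((500.4614562988281, -245.1942138671875), (60.017364501953125, 61.055721282958984), 26.648386001586914) 0.12485538184037229
yel 1518 ((376.393310546875, -272.4200134277344), (17.438007354736328, 30.653038024902344), 13.902914047241211) ang -164.79083946873666 r 0.13120210035912322
blue 3713 ((427.71319580078125, -259.5296630859375), (44.48168182373047, 43.92080307006836), 13.708869934082031) ang -164.04113281006943 r 0.07830472066948123
```

View pics/w7.png

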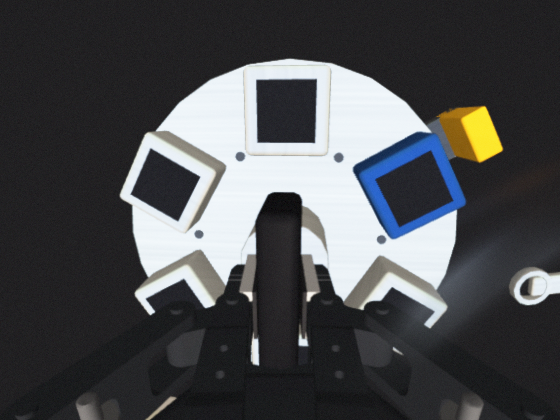

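{"op": "servo_tool", "data": {"deltas": [{"xyz": [0, 0, 0], "turn": 0, "gripper": -1}, {"xyz": [0, 0, 0], "turn": 0, "gripper": -1}, {"xyz": [0, 0, 0], "turn": 0, "gripper": -1}, {"xyz": [0, 0, 0], "turn": 0, "gripper": -1}, {"xyz": [0, 0, -10], "turn": 0, "gripper": -1}, {"xyz": [0, 0, -20], "turn": 0, "gripper": -1}, {"xyz": [0, 0, -30], "turn": 0, "gripper": -1}, {"xyz": [0, 0, -30], "turn": 0, "gripper": -1}, {"xyz": [0, 0, -30], "turn": 0, "gripper": -1}, {"xyz": [0, 0, -20], "turn": 0, "gripper": -1}, {"xyz": [0, 0, 0], "turn": 0, "gripper": -1}]}}

```text
time: 22.52
eef_pos: [0.4868, -0.2299, 0.3164]
ee_rot: [-1.846, 2.499, -0.125]
force: [1.1, -0.4, -0.2]
grip_width: 0.0851
```

```bash
python3 -c "
from h import *
gt(.107)
c=calibration('wrist');p,d=capture('wrist');cv2.imwrite('pics/w8.png',p[:,:,::-1]);np.savez('w8.npz',p=p,d=d,**{k:c[k] for k in c})
p,d=capture('scene');cv2.imwrite('pics/s8.png',p[:,:,::-1])
p,d=capture('top');cv2.imwrite('pics/t8.png',p[:,:,::-1])
"; python3 tw.py w8.npz
```

```text
t 22.5167 gp-axis mm [-10.4043   6.9639 262.5541] delta tool [  0.1618   1.1013 156.0532] yaw x 72.83698319330854 tz [ 0.0737 -0.0457 -0.9962] F [ 1.0849 -0.4396 -0.1955] M [0.0284 0.0384 0.0058] w 0.08508379576627001 q6 -1.7093738207374531
bar 1820 ((500.9883728027344, -241.0419921875), (78.3036880493164, 17.99068832397461), 73.6986312866211) 0.1247540510889455
yel 504 ((375.4598388671875, -272.0419616699219), (17.322452545166016, 30.313982009887695), 14.114991188049316) ang -165.05547613448067 r 0.13200510541687474
blue 1110 ((426.8206787109375, -259.2770080566406), (43.31204605102539, 43.67414474487305), 13.5897855758667) ang -164.39486530087632 r 0.07909488013711484
```

View pics/w8.png

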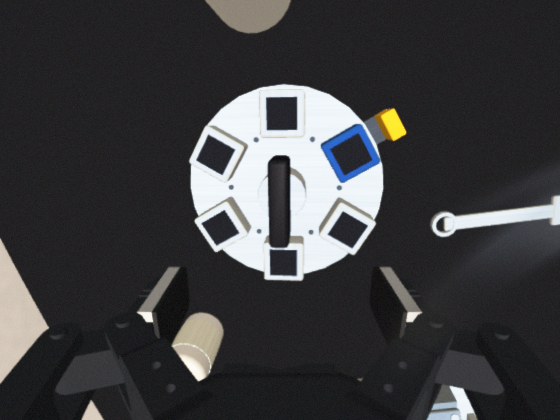

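View pics/s8.png

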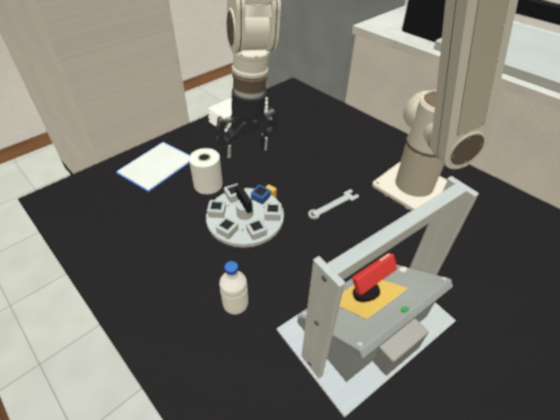

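View pics/t8.png

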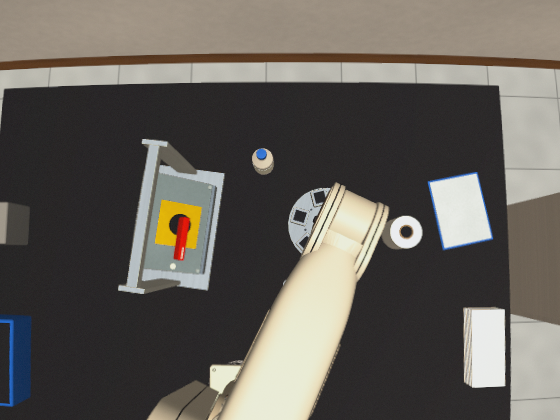

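```bash
python3 -c "
from bench import *
print(close_job(), state()['time'])"
```

```text
the job is handed in; nothing more can be done
the job is handed in; nothing more can be done
```

The isolator lever is at OFF against its stop, and the turret is one station anticlockwise with the blue die at the yellow pointer. I turned the lever first and handed the job in at about 22.7 s. No verdict was given.

**How it was done:** The move rows can only turn the tool about its own z axis. To come in along the panel's normal, I tilted the gripper by pushing it against the limit of the arm's reach. I undid the tilt the same way before going to the turret. Some of it drifted back, leaving about 5° when I gripped the turret's bar.

| Check | Result |
|---|---|
| Lever at the stop | It did not move further under about 28 N. |
| Lever after release (wrist camera) | It measured 89.7°, within 0.2° of square to its yellow plate, pointing at the white dot. |
| Turret after release | The grip bar had turned from 14.2° to 73.7°, which is 59.5° against a nominal 60°. |
| Blue die | It is square to the pointer within about 0.5° and in line within about 0.7°, which is within camera error. |
| Bystanders | The film roll and bottle look unmoved in the last pictures. |
| Arm at hand-in | The gripper was open about 0.15 m above the turret, and the force reading was about 1 N. |

**Readings that stood out:**
- **Tool tilt at the lever:** it was about 5.5° off the panel's normal when I gripped the lever.
- **Lever angle while gripped:** the tool's own pose put it at 88.4°, about 1.3° below the camera's value after release.
- **Last wrist joint:** it came to -3.1406 rad, right at its -3.14 limit, while I backed off from the lever.

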